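Fit the handle bar to the cheese press and wind it tight

TASK

Slide the loose steel handle bar through the eye at the top of the cheese press's screw, from either side, right up to its knob. Then push the bar round, clockwise seen from above, to wind the screw down until its foot bears firmly on the wooden follower in the mould. Leave the bar in the eye with its knob up against the screw head, and do not disturb the mug, lemon, timer and salt shaker.

Things in the scene. Friction and masses are not known exactly. Their poses are not given: they have to be found in the camera images.
- bar: loose steel handle bar lying on the worktop, 110 g: round rod 10 mm thick, x = 0 to 135 mm (last 7 mm tapered), and a round knob 20 mm thick, x = 0 to -22 mm. x axis: along the bar from knob to tip; the bar's axis is at y = 0, z = 10 mm. Mass centre at x = 42 mm. It rests on knob and tip, so it slopes down to the tip by 2 degrees
- shoulder (a point): point on the bar's axis where the knob ends and the rod begins (axes as the bar's). The knob is too thick for the eye: with the bar fully home this point is 14 mm from eye
- press: cheese press, standing firmly (it cannot be moved): base board 190 x 200 mm, steel mould 100 mm in diameter with its rim 104 mm high, two pillars at y = +-78 mm carrying a cross beam along y (30 mm wide, 190 mm long, top 169 mm high, nuts near its ends to 184 mm). Origin: centre of the underside; z up
- eye (a point): centre of the eye: round hole 12.5 mm in diameter, chamfered at both mouths, level, right through the square steel head of the screw (26 mm wide, 28 mm long along the hole; top 17 mm above and underside 13 mm below the hole's axis). x axis along the hole, either way. It turns and sinks with the screw, from 216 to 205 mm high; the space round it is free
- screw (a joint): angle of the screw, rad, growing clockwise seen from above. At 0 the eye is 216 mm high; it sinks 24 mm a turn and stays where it is left. Turning takes a push of about 2 N at 100 mm from its axis; once the foot bears on the follower this rises steeply, and 6 to 8 N there makes it tight. At the start it is about 1.5 to 2.6 rad short of touching; the touch must be felt
- foot: round swivelling steel foot, 44 mm in diameter, at the lower end of the screw; it sinks with the screw and does not turn. Origin: centre of its underside, z up
- follower: loose round wooden follower (pressing disc), 84 mm in diameter, 18 mm thick, 300 g, lying on the cheese in the mould, its top about 99 mm above the worktop. Origin: centre of its underside
- lemon_a: bystander: lemon, 83 x 58 x 58 mm; origin at its underside
- timer: bystander: round kitchen timer, 60 mm in diameter, 50 mm high; origin centre of its underside
- salt_shaker: bystander: salt shaker, 44 mm in diameter, 90 mm high; origin centre of its underside
- mug_b: bystander: mug with a handle, 84 mm in diameter, 106 mm high; origin at its underside
Things that resemble listed ones, but are neither listed nor needed, are in the scene too. Of the things that look like the follower, the larger one is meant.

How it is judged:
On the way, in this order (a step that is already met when the one before it is completed fails the run):
1. the bar is through the eye with its knob up against the screw head (shoulder within 20 mm of the eye's centre, bar in line with the eye) (distance between shoulder and eye below 0.02 m and angle between the x axis of bar and the x axis of eye, either way round below 0.2 rad), for 0.2 s.
2. the foot bears on the follower with more than 12 N while the bar is in the eye (contact force between foot and follower above 12 N and distance between shoulder and eye below 0.024 m), for 0.2 s.
At the end, for the whole second after the job is handed in: The foot bears on the follower with more than 12 N, the bar sits in the eye with its shoulder within 24 mm of the eye's centre (14 mm is fully home) and in line with the hole, and everything is at rest (all of step 2 and angle between the x axis of bar and the x axis of eye, either way round below 0.2 rad and linear speed of bar below 0.02 m/s); the robot touches nothing.
It fails at once if a bystander (mug, lemon, timer, salt shaker) is moved by more than 30 mm (distance of any of mug_b, lemon_a, timer, salt_shaker from where it was at the start of the episode above 0.03 m).
It also fails if it takes over 72 s, if anything falls off the work surface, if the arm or the gripper's body presses on something with over 40 N, if the wrist force passes 120 N, or if a joint passes its speed limit or range.

ROBOT

A 7-joint arm with a two-finger parallel gripper is mounted at the origin on a cart in front of the work surface, level with it; the furniture and walls round the work are solid. World frame = base frame: x ahead of the robot, y to its left, z up, the work surface at z = 0. Lengths are in m, angles in rad, forces in N, time in s.
With the tool pointing down it reaches from about 0.4 to 0.875 m from the base axis. Payload 6.5 kg.
Tool frame: the origin (TCP) lies on the mounting face of the last link; the fingertips stand 173 mm ahead of it and the grasp point (between the pads) lies 155 mm ahead of it; z points along the fingers, y is the line along which they close (so a half turn about z gives the same grasp; the last joint's range is limited). The gripper opens to 85 mm and grips with 20 to 120 N. Pads are 22 mm wide; open, the fingers measure 114 mm over their backs; the gripper's body (76 mm by 85 mm) begins 54 mm behind the grasp point. The pads swing forward as they close: fully open they stand 13 mm farther back than shut.
Start: joints at [1.081, 0.536, -0.004, 1.538, 0.003, 1.067, -0.071], TCP at [0.267, -0.592, 0.405] pointing down, gripper open.
Joint ranges: [-2.7, 2.7], [-0.37, 2.16], [-1.27, 1.26], [0.24, 2.4], [-1.31, 4.45], [0.19, 1.91], [-2.76, 2.76]. Speed limits (rad/s): [2.39, 2.39, 3.14, 3.14, 3.14, 3.14, 3.14].

INTERFACE

Orientations are given as a unit quaternion [x, y, z, w].
In Python, from rig import readout, read_camera, ticket, finder gives the robot as it stands. The module is installed in compiled form; this text tells all that it offers.
- The arm moves only by the tool jog_arm, never from a script. Its argument "plan" is a list of rows, each a list of 7 numbers: the closure, from -1 (fully open) to 1 (shut), so that 0 is half open, then the shift along the tool's x, y, z in mm, then the turn, a rotation vector about the tool's x, y, z in rad. In form: [[fingers, x, y, z, ax, ay, az], ...]. A call has 1 to 5 rows; each row shifts and turns the commanded pose from where the row before left it, along the tool's axes as they then stand; what a row does not reach is not made up. A row lasts 1/12 s, in which the tool goes at most 41.7 mm and 7.16 degrees, less where a joint would pass 70% of its speed; a pose out of reach is approached as far as the arm can. A call with a gripper value outside its range is refused whole. The fingers move at their own pace and stop on an object; "squeeze" is the grip in N (left out, the last holds). Time passes only in rows, so rows that do not move let the fingers close. It gives the time, the measured TCP pose, the force, the opening and the grip force at its end, in the units of the state.
- readout.sense(): the state, without advancing time (a new reading comes with each control period).
- read_camera(name): name is "scene" or "top" or "wrist"; returns a dict with "image" (400x640x3 uint8, blue, green, red), "range_z" (400x640 float32, m along the optical axis (not along the pixel's ray), 0 where there is no reading), "K" (3x3 intrinsics, pixels), "distortion" ([k1, k2, p1, p2, k3] as OpenCV has them; the pictures are not rectified), "cam_to_world" (4x4, takes a point from camera to world coordinates); the wrist camera has in their place "T_tool_cam" (4x4, takes a point from camera to tool coordinates, whose origin is the TCP and whose axes are the flange's). Camera axes: x right, y down, z forward; pixel columns grow to the right and rows downward; lengths in m; the calibration is good to about 2 mm. A picture is of the moment at which its call begins: read the wrist's pose just before it.
- ticket.sign_off(): hands the job in; it is judged then, once.
Trained networks look in a picture, given as the dict that the camera call returned (one of the last four; its "shot" number tells which), for a name from the list of things; names that differ only in an ending like _2 or _b are one class to them, and where a whole thing is asked for, a point or a joint stands for the part that bears it (a point fixed in the world has none). Each returns a list of dicts, best first, with "p" (0 to 1); they miss things now and then, are a little off and sometimes report something else, mostly with a low value. They report only what shows in the picture. A call takes as long as a camera call. They do not tell look-alikes from the thing itself.
- finder.silhouettes(name, picture): "mask" (400x640 bool, what is visible of it) and "uv" ([column, row] in pixels, amid what is visible of it).
- finder.pinpoint(name, picture): "uv" ([column, row] in pixels: a listed point, or the origin of a listed thing).
The state is a dict: "clock": time; "joint_positions": joint angles; "qvel": joint speeds; "joint_torque": joint torques, N m; "tcp_pos": TCP position; "tcp_rot": TCP orientation; "ft_force": force on the tool from outside, world axes, zero at the start; "torque": the same for the moment, N m; "finger_gap": finger opening in m; "gripper_force": force on a finger pad.
Only numpy, scipy, OpenCV 4.12 (cv2) and the standard library are available. Lean on these libraries where they do the work, as an engineer would, in place of code of your own. Each camera call takes 0.05 s, during which the arm holds its last target. There are 200 camera calls.

## Working session

There is one attempt and no reset: what is moved stays moved. The work goes in short steps, Python scripts to look and compute and a tool call to move; the robot and the scene stay as the last step left them, time stands still between calls to the robot, and variables do not carry over. Pictures are saved under pics/ and viewed, at most 13 in all, crops included, and the job is handed in when it is done.

Besides the shell and the picture viewer there is one more tool, called after "Emit:" by a JSON object that holds its "name" and its "arguments". jog_arm: Moves the arm, as the interface text tells. Its arguments: {"type":"object","properties":{"plan":{"type":"array","items":{"type":"array","items":{"type":"number"}}},"squeeze":{"type":"number"}},"required":["plan"]}

```bash
mkdir -p pics
cat > h.py <<'E'
import numpy as np, cv2
from rig import readout, read_camera, ticket, finder
from scipy.spatial.transform import Rotation as R
def T_of(s):
    T=np.eye(4);T[:3,:3]=R.from_quat(s["tcp_rot"]).as_matrix();T[:3,3]=s["tcp_pos"];return T
def shot(name):
    s=readout.sense(); p=read_camera(name)
    p["M"]=p["cam_to_world"] if name!="wrist" else T_of(s)@p["T_tool_cam"]
    return p
def ray(p,uv):
    n=cv2.undistortPoints(np.array([[uv]],float),p["K"],np.array(p["distortion"],float))[0,0]
    return np.array([n[0],n[1],1.])
def at_depth(p,uv,d=None):
    u,v=int(round(uv[0])),int(round(uv[1]))
    if d is None:
        w=p["range_z"][max(v-1,0):v+2,max(u-1,0):u+2]; w=w[w>0]
        d=np.median(w) if len(w) else np.nan
    return (p["M"]@np.r_[ray(p,uv)*d,1])[:3]
def at_z(p,uv,z):
    r=p["M"][:3,:3]@ray(p,uv);o=p["M"][:3,3];return o+r*(z-o[2])/r[2]
def cloud(p,mask):
    v,u=np.nonzero(mask&(p["range_z"]>0)); d=p["range_z"][v,u]
    n=cv2.undistortPoints(np.stack([u,v],1).astype(float)[:,None],p["K"],np.array(p["distortion"],float))[:,0]
    P=np.c_[n*d[:,None],d]; return P@p["M"][:3,:3].T+p["M"][:3,3]
E
python3 - <<'E'
from h import *
np.set_printoptions(precision=4,suppress=True)
s=readout.sense();print(s)
ims=[]
for c in ["scene","top"]:
    p=shot(c);im=p["image"].copy()
    for n in ["bar","press","lemon_a","timer","salt_shaker","mug_b","follower"]:
        for r in finder.silhouettes(n,p)[:3]:
            P=cloud(p,r["mask"]); print(c,n,round(r["p"],2),r["uv"],np.median(P,0) if len(P) else 0,P.min(0),P.max(0))
    for n in ["shoulder","eye","bar","foot","press","timer","lemon_a","mug_b","salt_shaker"]:
        for r in finder.pinpoint(n,p)[:2]:
            print(c,"pt",n,round(r["p"],2),r["uv"],at_depth(p,r["uv"]))
    cv2.imwrite(f"pics/{c}0.png",im)
E
```

```text
{'clock': 0.0, 'joint_positions': array([ 1.0808,  0.5372, -0.0044,  1.5389,  0.0026,  1.0673, -0.0712]), 'qvel': array([ 0.0005,  0.0005, -0.0005, -0.0001, -0.0016,  0.0008,  0.0014]), 'joint_torque': array([ -0.0005, -58.341 ,   1.0487, -25.9102,   0.0123,   0.0096,
        -0.    ]), 'tcp_pos': array([ 0.2671, -0.5922,  0.4038]), 'tcp_rot': array([ 0.9776,  0.2104, -0.0003, -0.0009]), 'ft_force': array([1.0853, 0.3297, 0.9021]), 'torque': array([-0.0289,  0.0109,  0.048 ]), 'gripper_force': 0.0, 'finger_gap': 0.0855703244863159}
scene bar 0.69 [397.0, 231.9] [ 0.4903 -0.0556  0.0117] [ 0.4255 -0.0962 -0.0033] [ 0.5679 -0.0083  0.0231]
scene press 0.96 [313.8, 215.7] [0.5418 0.1275 0.0301] [ 0.4601  0.0155 -0.003 ] [0.7357 0.2304 0.2337]
scene lemon_a 0.63 [310.0, 307.2] [0.3425 0.1665 0.0489] [ 0.3099  0.1361 -0.0053] [0.4    0.197  0.0616]
scene timer 0.62 [359.7, 288.1] [0.3678 0.0574 0.0454] [ 0.347   0.0262 -0.004 ] [0.4098 0.0846 0.0544]
scene salt_shaker 0.76 [362.7, 142.5] [ 0.7196 -0.0196  0.0541] [ 0.7088 -0.054  -0.0004] [ 0.7717 -0.0014  0.0942]
scene salt_shaker 0.59 [
[... 1975 characters left out ...]
45] [ 0.3803 -0.0178  0.0201]
top follower 0.53 [301.1, 204.8] [0.539  0.1238 0.0991] [0.5201 0.0879 0.0925] [0.6018 0.1586 0.2266]
top pt shoulder 0.75 [375.9, 243.6] [ 0.4431 -0.0793  0.019 ]
top pt eye 0.6 [329.9, 263.5] [0.3865 0.0483 0.0476]
top pt eye 0.46 [302.4, 190.7] [0.5611 0.1236 0.2299]
top pt foot 0.75 [304.5, 196.0] [0.5493 0.1185 0.2262]
top pt foot 0.56 [325.9, 261.4] [0.3919 0.0593 0.0497]
top pt press 0.68 [300.6, 200.3] [0.5452 0.1292 0.159 ]
top pt timer 0.92 [328.7, 265.3] [0.3816 0.0514 0.0477]
top pt lemon_a 0.89 [287.3, 274.2] [0.3556 0.1617 0.0585]
top pt mug_b 0.87 [231.0, 229.8] [0.4705 0.3264 0.0087]
top pt salt_shaker 0.5 [353.2, 141.0] [ 0.7226 -0.0077  0.0559]
```

View pics/scene0.png

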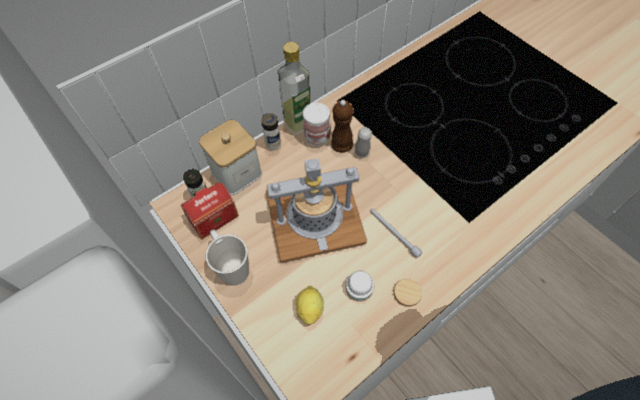

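View pics/top0.png

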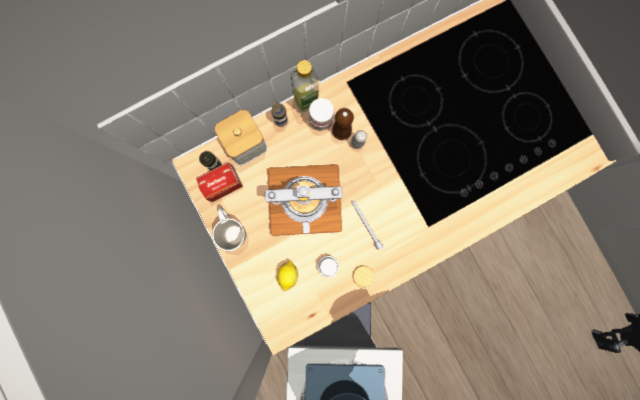

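Press is at about (0.55, 0.12) and the bar at about (0.49, -0.055), pointing 30° from knob (near) to tip (far). In the scene picture the bar runs from px (413,250) to (373,212), with the press head at px (312,170). I'm moving above the bar.

Emit:
{"name": "jog_arm", "arguments": {"plan": [[-1, 30, -29, -2, 0, 0, 0], [-1, 30, -29, -2, 0, 0, 0], [-1, 30, -29, -2, 0, 0, 0], [-1, 30, -29, -2, 0, 0, 0], [-1, 30, -29, -2, 0, 0, 0]]}}

```text
clock: 2.12
tcp_pos: [0.3445, -0.3972, 0.4149]
tcp_rot: [0.978, 0.21, 0.0, 0.0]
ft_force: [0.7, -0.6, 0.5]
finger_gap: 0.0853
gripper_force: 0.0
```

Emit:
{"name": "jog_arm", "arguments": {"plan": [[-1, 30, -29, -2, 0, 0, 0], [-1, 30, -29, -2, 0, 0, 0], [-1, 30, -29, -2, 0, 0, 0], [-1, 30, -29, -2, 0, 0, 0], [-1, 30, -29, -2, 0, 0, 0]]}}

```text
clock: 2.53
tcp_pos: [0.4214, -0.2038, 0.4251]
tcp_rot: [0.978, 0.21, 0.0, 0.0]
ft_force: [1.3, -0.5, 0.9]
finger_gap: 0.086
gripper_force: 0.0
```

Emit:
{"name": "jog_arm", "arguments": {"plan": [[-1, 30, -29, -2, 0, 0, 0], [-1, 30, -29, -2, 0, 0, 0], [-1, 30, -29, -2, 0, 0, 0], [-1, 30, -29, -2, 0, 0, 0], [-1, 0, 0, 0, 0, 0, 0]]}}

```text
clock: 2.95
tcp_pos: [0.4849, -0.0426, 0.4337]
tcp_rot: [0.976, 0.216, 0.002, -0.002]
ft_force: [-0.4, 0.4, 0.3]
finger_gap: 0.0852
gripper_force: 0.0
```

Run:
```python
from h import *
np.set_printoptions(precision=4,suppress=True)
s=readout.sense();print(s["clock"],s["joint_positions"],s["tcp_pos"],s["tcp_rot"])
p=shot("wrist");print(p["T_tool_cam"],p["K"])
cv2.imwrite("pics/w1.png",p["image"])
for r in finder.silhouettes("bar",p)[:2]:
    P=cloud(p,r["mask"]);c=P.mean(0);w,V=np.linalg.eigh(np.cov(P[:,:2].T));d=V[:,1];t=(P[:,:2]-c[:2])@d
    print(r["p"],r["uv"],c,d,np.degrees(np.arctan2(d[1],d[0])),t.min(),t.max())
for n in ["shoulder","bar","eye","foot"]:
    for r in finder.pinpoint(n,p)[:2]: print(n,r["p"],r["uv"],at_depth(p,r["uv"]),at_z(p,r["uv"],.01))
```

```text
2.95 [ 0.2674  0.2406 -0.315   1.9143  0.0831  0.9956 -1.2196] [ 0.4849 -0.0426  0.4337] [ 0.9764  0.2159  0.0024 -0.0017]
[[ 0.0003 -0.9459 -0.3245  0.0837]
 [ 1.      0.0004 -0.0002  0.0001]
 [ 0.0003 -0.3245  0.9459  0.0299]
 [ 0.      0.      0.      1.    ]] [[336.7418   0.     318.1737]
 [  0.     336.7418 196.5764]
 [  0.       0.       1.    ]]
0.63 [330.8, 158.7] [ 0.4917 -0.0539  0.013 ] [-0.8525 -0.5227] -148.48824191704355 -0.08368734624116667 0.08011756742513082
shoulder 0.78 [334.5, 199.1] [ 0.4481 -0.0805  0.0187] [ 0.4455 -0.0821  0.01  ]
```

View pics/w1.png

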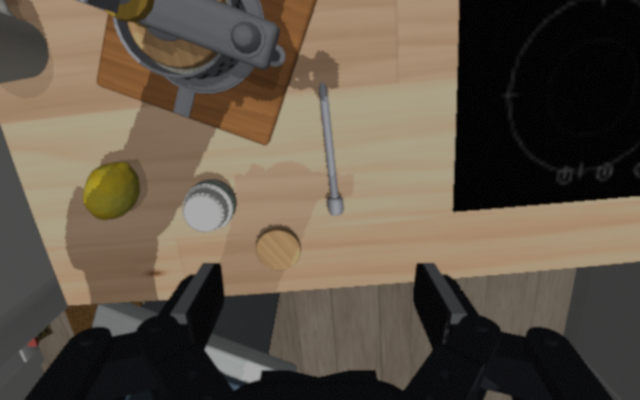

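The wrist view shows the bar knob at px (335,205), its tip at (323,90) and the press's beam upper left; the head is out of view. I'm backing off and tilting to see the head's faces.

Emit:
{"name": "jog_arm", "arguments": {"plan": [[-1, -23, -31, 0, 0, 0, 0], [-1, -23, -31, 0, 0, 0, 0], [-1, -23, -31, 0, 0, 0, 0], [-1, -23, -31, 0, 0, 0.05, 0], [-1, 0, 0, 0, 0, 0.12, 0]]}}

```text
clock: 3.67
tcp_pos: [0.3433, 0.0258, 0.4315]
tcp_rot: [0.974, 0.211, 0.082, -0.018]
ft_force: [0.4, 0.7, -0.8]
finger_gap: 0.0855
gripper_force: 0.0
```

Emit:
{"name": "jog_arm", "arguments": {"plan": [[-1, 0, 0, 0, 0, 0.12, 0], [-1, 0, 0, 0, 0, 0.12, 0], [-1, 0, 0, 0, 0, 0.12, 0], [-1, 0, 0, 0, 0, 0.12, 0], [-1, 0, 0, 0, 0, 0.12, 0]]}}

```text
clock: 4.08
tcp_pos: [0.343, 0.0245, 0.436]
tcp_rot: [0.937, 0.204, 0.277, -0.067]
ft_force: [-1.6, 0.4, 0.5]
finger_gap: 0.0852
gripper_force: 0.0
```

Run:
```python
from h import *
np.set_printoptions(precision=4,suppress=True)
s=readout.sense();print(s["clock"],s["joint_positions"],s["tcp_pos"],s["tcp_rot"])
p=shot("wrist")
for n in ["eye","foot"]:
    for r in finder.pinpoint(n,p)[:2]: print(n,r["p"],r["uv"],at_depth(p,r["uv"]),at_z(p,r["uv"],.216))
P=cloud(p,np.ones((400,640),bool)); m=(np.abs(P[:,0]-.555)<.04)&(np.abs(P[:,1]-.124)<.04)&(P[:,2]>.226)
Q=P[m]; print(len(Q),np.median(Q,0),Q.min(0),Q.max(0))
Q=Q[np.abs(Q[:,2]-np.median(Q[:,2]))<.004]
print(cv2.minAreaRect((Q[:,:2]*1000).astype(np.float32)))
h=np.array([.555,.124,.22]);c=np.linalg.inv(p["M"])@np.r_[h,1];uv=p["K"]@(c[:3]/c[2]);print(uv)
u,v=map(int,uv[:2]);u=min(max(u,70),570);v=min(max(v,70),330)
cv2.imwrite("pics/w2.png",cv2.resize(p["image"][v-70:v+70,u-70:u+70],None,fx=4,fy=4,interpolation=cv2.INTER_CUBIC));print(u,v)
```

```text
4.0833 [ 0.461  -0.1721 -0.5032  2.3891 -0.7137  0.4559 -0.6231] [0.343  0.0245 0.436 ] [ 0.9368  0.2036  0.2767 -0.0666]
eye 0.62 [324.2, 83.6] [0.5549 0.1198 0.2308] [0.5636 0.1237 0.216 ]
foot 0.88 [319.9, 141.3] [0.552  0.123  0.1249] [0.5163 0.1058 0.216 ]
1114 [0.5587 0.1234 0.2289] [0.5465 0.1097 0.226 ] [0.5744 0.1391 0.2331]
((560.6731567382812, 124.35801696777344), (27.23859977722168, 28.537036895751953), 3.2879421710968018)
[319.4021  88.8341   1.    ]
319 88
```

View pics/w2.png

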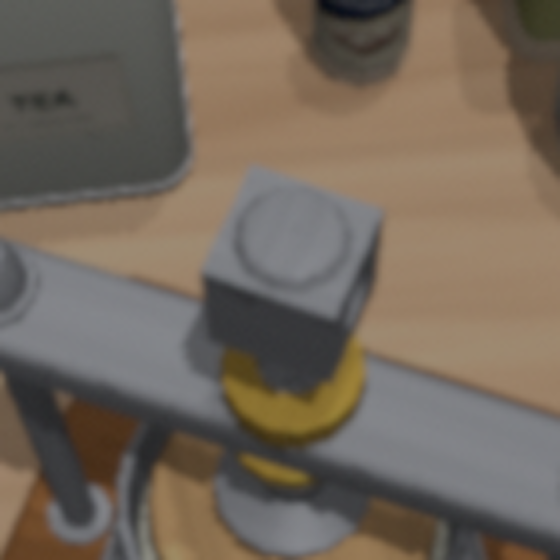

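The crop shows the head with the eye's mouth on its right face (crop px (362,290), toward -y); the face toward the robot is plain. So the hole runs about along world y. I'll measure the head from straight above.

Emit:
{"name": "jog_arm", "arguments": {"plan": [[-1, 0, 0, 0, 0, -0.12, 0], [-1, 34, 0, 12, 0, -0.12, 0], [-1, 34, 0, 12, 0, 0, 0], [-1, 34, 0, 12, 0, 0, 0], [-1, 34, 0, 12, 0, 0, 0]]}}

```text
clock: 4.65
tcp_pos: [0.4639, 0.0803, 0.4444]
tcp_rot: [0.958, 0.209, 0.19, -0.05]
ft_force: [0.9, -1.1, 0.3]
finger_gap: 0.0855
gripper_force: 0.0
```

Emit:
{"name": "jog_arm", "arguments": {"plan": [[-1, 0, 0, 0, 0, 0, 0], [-1, 0, 0, 0, 0, 0, 0]]}}

```text
clock: 4.82
tcp_pos: [0.4633, 0.081, 0.4437]
tcp_rot: [0.958, 0.211, 0.188, -0.052]
ft_force: [-0.6, -1.2, -0.1]
finger_gap: 0.0853
gripper_force: 0.0
```

```bash
cat > head.py <<'E'
from h import *
np.set_printoptions(precision=4,suppress=True)
s=readout.sense();print(s["clock"],s["joint_positions"],s["tcp_pos"],s["tcp_rot"])
p=shot("wrist");cv2.imwrite("pics/w3.png",p["image"])
P=cloud(p,np.ones((400,640),bool)); near=(np.hypot(P[:,0]-.556,P[:,1]-.124)<.03)
Q=P[near&(P[:,2]>.22)];zt=np.median(Q[:,2]);Q=Q[abs(Q[:,2]-zt)<.004]
r=cv2.minAreaRect((Q[:,:2]*1000).astype(np.float32));print("top z",zt,len(Q),r, Q.mean(0))
B=P[(abs(P[:,2]-.169)<.008)&(np.hypot(P[:,0]-.556,P[:,1]-.124)<.1)];print("beam",len(B),np.median(B,0))
if len(B)>50:
  w,V=np.linalg.eigh(np.cov(B[:,:2].T));print("beam dir",np.degrees(np.arctan2(V[1,1],V[0,1])))
T=P[(abs(P[:,2])<.01)];print("table",len(T),np.median(T[:,2]))
# image edges
c=np.linalg.inv(p["M"])@np.r_[.558,.124,.233,1];uv=p["K"]@(c[:3]/c[2]);print(uv)
u,v=map(int,uv[:2]);u=min(max(u,60),580);v=min(max(v,60),340);print(u,v)
cv2.imwrite("pics/w3c.png",cv2.resize(p["image"][v-60:v+60,u-60:u+60],None,fx=5,fy=5,interpolation=cv2.INTER_CUBIC))
np.savez("w3.npz",M=p["M"],K=p["K"],D=p["distortion"])
E
python3 head.py
```

```text
4.8167 [ 0.4646  0.1511 -0.7528  2.063   0.0328  0.583  -1.4235] [0.4633 0.081  0.4437] [ 0.9577  0.211   0.1885 -0.052 ]
top z 0.22902244765606924 1681 ((560.91357421875, 124.4953384399414), (26.088590621948242, 28.018508911132812), 2.6964242458343506) [0.5607 0.1244 0.2292]
beam 5805 [0.5603 0.1064 0.1698]
beam dir 94.49127705708794
table 116771 0.0015107397062227301
[326.5906 194.3514   1.    ]
326 194
```

View pics/w3c.png

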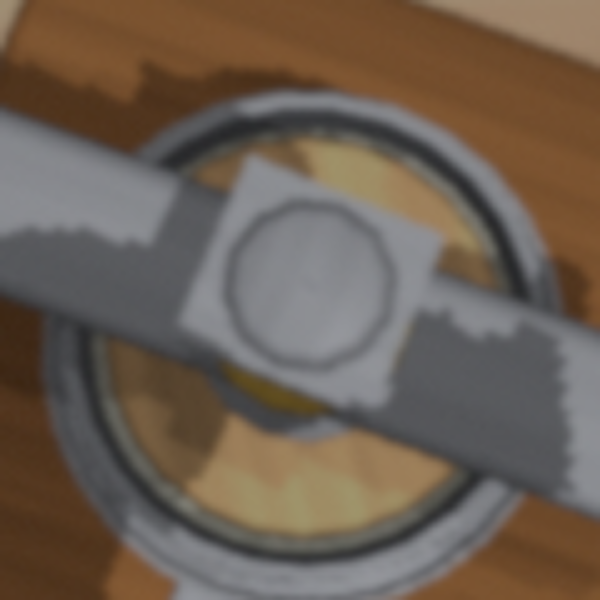

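Head from above: centre (0.561, 0.1245), 26×28 mm, hole direction 92.7°, eye z≈0.212. Crop centre px (310,285) matches. Next I'll go above the bar's knob.

Emit:
{"name": "jog_arm", "arguments": {"plan": [[-1, 0, 0, 0, 0, -0.1, 0], [-1, 0, 0, 0, 0, -0.1, 0], [-1, 0, 0, 0, 0, -0.1, 0], [-1, 0, 0, 0, 0, -0.094, 0], [-1, -20, 28, 0, 0, 0, 0]]}}

```text
clock: 5.28
tcp_pos: [0.4556, 0.0517, 0.4445]
tcp_rot: [0.975, 0.221, -0.003, -0.01]
ft_force: [1.6, 1.0, 0.1]
finger_gap: 0.0856
gripper_force: 0.0
```

Emit:
{"name": "jog_arm", "arguments": {"plan": [[-1, -20, 28, 20, 0, 0, 0], [-1, -20, 28, 20, 0, 0, 0], [-1, -20, 28, 25, 0, 0, 0], [-1, -17, 28, 25, 0, 0, 0], [-1, 0, 0, 25, 0, 0, -0.115]]}}

```text
clock: 5.7
tcp_pos: [0.4299, -0.0918, 0.3262]
tcp_rot: [0.964, 0.267, -0.003, -0.007]
ft_force: [0.2, -0.8, 0.5]
finger_gap: 0.0853
gripper_force: 0.0
```

Emit:
{"name": "jog_arm", "arguments": {"plan": [[-1, 0, 0, 30, 0, 0, 0], [-1, 0, 0, 0, 0, 0, 0], [-1, 0, 0, 0, 0, 0, 0]]}}

```text
clock: 5.95
tcp_pos: [0.4308, -0.0846, 0.297]
tcp_rot: [0.962, 0.272, -0.003, -0.009]
ft_force: [-0.5, 0.2, 0.3]
finger_gap: 0.0853
gripper_force: 0.0
```

```bash
cat > bar.py <<'E'
from h import *
np.set_printoptions(precision=4,suppress=True)
s=readout.sense();T=T_of(s);print(s["clock"],s["joint_positions"],s["tcp_pos"],s["tcp_rot"]);print(T[:3,:3])
p=shot("wrist");cv2.imwrite("pics/w4.png",p["image"])
for r in finder.silhouettes("bar",p)[:2]:
    P=cloud(p,cv2.erode(r["mask"].astype(np.uint8),np.ones((3,3)))>0);c=P.mean(0);w,V=np.linalg.eigh(np.cov(P[:,:2].T));d=V[:,1]*np.sign(V[0,1]);t=(P[:,:2]-c[:2])@d
    print(r["p"],r["uv"],c,d,np.degrees(np.arctan2(d[1],d[0])),t.min(),t.max(), "knobend",c[:2]+d*t.min())
    print("in tool", (np.linalg.inv(T)@np.r_[c[:2]+d*t.min(),.01,1])*1000)
for n in ["shoulder"]:
    for r in finder.pinpoint(n,p)[:2]:
        q=at_z(p,r["uv"],.010);print(n,r["p"],r["uv"],q,"tool",(np.linalg.inv(T)@np.r_[q,1])*1000)
E
python3 bar.py
```

```text
5.95 [ 0.5739  0.4191 -0.5671  2.1291  0.3241  0.6917 -1.2291] [ 0.4308 -0.0846  0.297 ] [ 0.9623  0.2718 -0.0033 -0.0095]
[[ 0.8522  0.5231 -0.0115]
 [ 0.5232 -0.852   0.0164]
 [-0.0013 -0.02   -0.9998]]
0.81 [333.9, 110.4] [ 0.4884 -0.0558  0.0138] [0.852  0.5235] 31.56952381306768 -0.06760175453664025 0.07317060305612823 knobend [ 0.4308 -0.0912]
in tool [  -3.0202   11.3016  286.864  1000.    ]
0.41 [133.6, 158.7] [0.3868 0.0483 0.041 ] [0.508  0.8614] 59.47043097290647 -0.028004980185027083 0.030634375076853376 knobend [0.3726 0.0242]
in tool [   7.7032 -117.4441  289.4255 1000.    ]
shoulder 0.75 [332.1, 171.7] [ 0.4471 -0.0808  0.01  ] tool [  16.2417   10.9836  286.846  1000.    ]
```

View pics/w4.png

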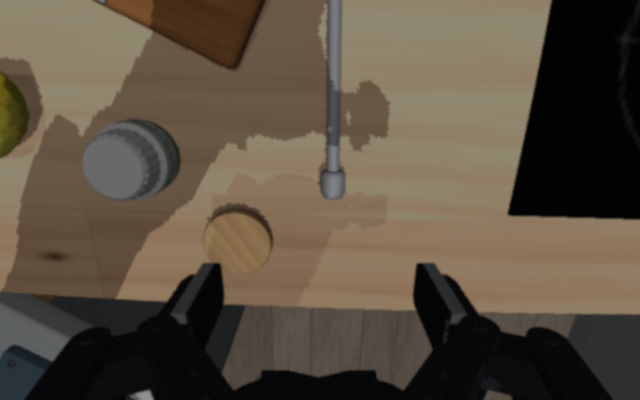

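The knob is at px (333,185), in line with the tool and about 5 mm to its +y. Descending and gripping it.

Emit:
{"name": "jog_arm", "arguments": {"plan": [[-1, 4.5, 5.4, 0, -0.02, 0, 0], [-1, 0, 0, 30, 0, 0, 0], [-1, 0, 0, 30, 0, 0, 0], [-1, 0, 0, 30, 0, 0, 0], [-1, 0, 0, 20, 0, 0, 0]], "squeeze": 80}}

```text
clock: 6.52
tcp_pos: [0.4394, -0.087, 0.1863]
tcp_rot: [0.962, 0.272, 0.002, 0.001]
ft_force: [-0.9, -0.2, 0.2]
finger_gap: 0.0848
gripper_force: 0.0
```

Emit:
{"name": "jog_arm", "arguments": {"plan": [[-1, 0, 0, 11, 0, 0, 0], [-1, 0, 0, 0, 0, 0, 0], [-1, 0, 0, 0, 0, 0, 0]]}}

```text
clock: 6.77
tcp_pos: [0.4396, -0.0868, 0.177]
tcp_rot: [0.962, 0.272, 0.002, 0.001]
ft_force: [-0.1, 0.6, 0.2]
finger_gap: 0.0857
gripper_force: 0.0
```

Run:
```python
from h import *
np.set_printoptions(precision=4,suppress=True)
s=readout.sense();T=T_of(s);print(s["clock"],s["joint_positions"],s["tcp_pos"]);print(T[:3,:3],s["ft_force"])
print((np.linalg.inv(T)@np.r_[.4471,-.0808,.01,1])*1000)
```

```text
6.7667 [ 0.3991  0.6512 -0.3692  2.156   0.5625  0.4233 -1.4398] [ 0.4396 -0.0868  0.177 ]
[[ 0.8518  0.5239  0.0034]
 [ 0.5239 -0.8518 -0.0007]
 [ 0.0026  0.0023 -1.    ]] [-0.133   0.5772  0.1947]
[   9.0962   -1.582   167.0062 1000.    ]
```

Emit:
{"name": "jog_arm", "arguments": {"plan": [[-1, -3, -1.5, 0, 0, 0, 0], [1, 0, 0, 0, 0, 0, 0], [1, 0, 0, 0, 0, 0, 0], [1, 0, 0, 0, 0, 0, 0], [1, 0, 0, 0, 0, 0, 0]], "squeeze": 80}}

```text
clock: 7.18
tcp_pos: [0.4357, -0.0873, 0.1768]
tcp_rot: [0.962, 0.272, 0.002, 0.001]
ft_force: [0.9, 0.6, -0.2]
finger_gap: 0.0391
gripper_force: 0.0
```

Emit:
{"name": "jog_arm", "arguments": {"plan": [[1, 0, 0, 0, 0, 0, 0], [1, 0, 0, 0, 0, 0, 0], [1, 0, 0, 0, 0, 0, 0], [1, 0, 0, 0, 0, 0, 0], [1, 0, 0, 0, 0, 0, 0]]}}

```text
clock: 7.6
tcp_pos: [0.4356, -0.0872, 0.1766]
tcp_rot: [0.962, 0.272, 0.001, 0.001]
ft_force: [-2.0, -0.1, 6.4]
finger_gap: 0.0164
gripper_force: 78.1
```

Emit:
{"name": "jog_arm", "arguments": {"plan": [[1, 0, 0, -20, 0, 0, 0], [1, 0, 0, -30, 0, 0, 0], [1, 0, 0, -30, 0, 0, 0], [1, 0, 0, 0, 0, 0, 0]]}}

```text
clock: 7.93
tcp_pos: [0.437, -0.0873, 0.2602]
tcp_rot: [0.962, 0.272, 0.004, 0.002]
ft_force: [2.1, -0.5, -0.8]
finger_gap: 0.0167
gripper_force: 78.8
```

```bash
cat > held.py <<'E'
from h import *
import sys
np.set_printoptions(precision=4,suppress=True)
s=readout.sense();T=T_of(s);print(s["clock"],s["joint_positions"],s["tcp_pos"],s["finger_gap"],s["gripper_force"],s["ft_force"],s["torque"])
p=shot("wrist");cv2.imwrite("pics/%s.png"%sys.argv[1],p["image"])
Ti=np.linalg.inv(T)
P=cloud(p,np.ones((400,640),bool));Q=(P-T[:3,3])@T[:3,:3]
m=(abs(Q[:,1])<.02)&(Q[:,2]>.14)&(Q[:,2]<.19)&(Q[:,0]>.016)
Q=Q[m]*1000;print(len(Q))
for a in range(16,130,10):
    k=Q[(Q[:,0]>=a)&(Q[:,0]<a+10)]
    if len(k): print(a,len(k),"y",np.median(k[:,1]),"ztop",np.percentile(k[:,2],10),np.median(k[:,2]))
E
python3 held.py w5
```

```text
7.9333 [ 0.524   0.4898 -0.5153  2.1429  0.4258  0.5982 -1.3158] [ 0.437  -0.0873  0.2602] 0.01674274976210783 78.83550024591386 [ 2.1441 -0.527  -0.8126] [-0.0208 -0.0522 -0.0005]
5992
16 472 y 0.009489566966102106 ztop 161.36247821099028 162.47595343303118
26 500 y 0.428741055478292 ztop 161.86165826668855 162.97393461782926
36 546 y 0.4131841061971465 ztop 162.37332779519966 163.57555369220722
46 581 y 0.4033560283732119 ztop 162.84156639924385 163.99154727826664
56 600 y 0.39406106144733083 ztop 163.36177019137915 164.5358884089964
66 642 y 0.3897359970211889 ztop 163.79253949000594 165.01299982776004
76 671 y 0.3802918271667051 ztop 164.21071370580535 165.44316256856598
86 711 y 0.36870959592589714 ztop 164.6489016395784 165.9310268429801
96 780 y 0.3625055986415282 ztop 165.27586998165907 166.5146307072148
106 489 y 0.3520364513229787 ztop 165.6553956848153 166.87048112788125
```

View pics/w5.png

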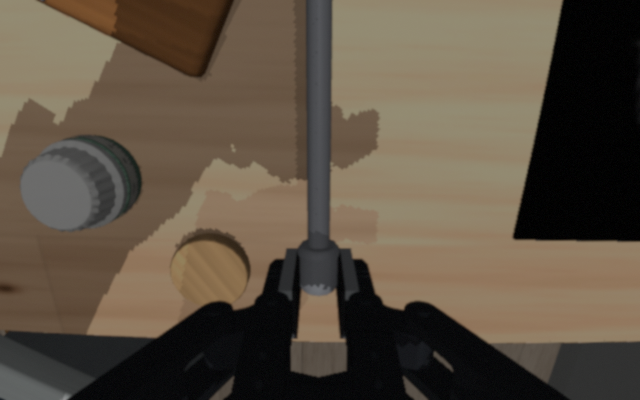

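The bar is held firmly by its knob (px (318,268)) and runs straight ahead with a 2.7° droop. I'm carrying it to the start of the insertion.

Emit:
{"name": "jog_arm", "arguments": {"plan": [[1, 0, 0, -39, 0, 0, 0], [1, 0, 0, -39, 0, 0, 0], [1, 0, 0, -39, 0, 0, 0], [1, 31, 12.4, 0, 0, 0, 0], [1, 31, 12.4, 0, 0, 0, 0]]}}

```text
clock: 8.4
tcp_pos: [0.5012, -0.077, 0.3758]
tcp_rot: [0.963, 0.27, 0.002, 0.003]
ft_force: [0.1, 0.0, -0.4]
finger_gap: 0.0165
gripper_force: 78.8
```

Emit:
{"name": "jog_arm", "arguments": {"plan": [[1, 31, 12.4, 0, 0, 0, 0], [1, 31, 12.4, 0, 0, 0, 0], [1, 0, 0, 0, 0, 0, -0.118], [1, 0, 0, 0, 0, 0, -0.118], [1, 0, 0, 0, 0, 0, -0.118]]}}

```text
clock: 8.82
tcp_pos: [0.5667, -0.0642, 0.3717]
tcp_rot: [0.898, 0.44, -0.0, -0.0]
ft_force: [0.6, -0.2, -0.4]
finger_gap: 0.0163
gripper_force: 78.9
```

Emit:
{"name": "jog_arm", "arguments": {"plan": [[1, 0, 0, 0, 0, 0, -0.118], [1, 0, 0, 0, 0, 0, -0.118], [1, 0, 0, 0, 0, 0, -0.118], [1, 0, 0, 0, 0, 0, -0.118], [1, 0, 0, 0, 0, 0, -0.118]]}}

```text
clock: 9.23
tcp_pos: [0.5663, -0.0647, 0.3719]
tcp_rot: [0.731, 0.682, -0.0, -0.0]
ft_force: [0.2, 0.3, -0.7]
finger_gap: 0.0166
gripper_force: 78.9
```

Emit:
{"name": "jog_arm", "arguments": {"plan": [[1, 0, 0, 0, 0, 0, -0.118], [1, 0, 0, 0, 0, 0.048, 0], [1, 0, 0, 0, 0, 0, 0], [1, 0, 0, 0, 0, 0, 0]]}}

```text
clock: 9.57
tcp_pos: [0.5664, -0.0651, 0.3722]
tcp_rot: [0.692, 0.721, 0.017, -0.017]
ft_force: [0.2, -0.1, -1.5]
finger_gap: 0.0166
gripper_force: 78.9
```

```bash
cat > ins.py <<'E'
from h import *
np.set_printoptions(precision=4,suppress=True)
E0=np.array([.5609,.1245,.2115]);a=np.radians(92.7);h=np.array([np.cos(a),np.sin(a),0])
s=readout.sense();T=T_of(s);print(s["clock"],s["joint_positions"],s["tcp_pos"],s["finger_gap"],s["ft_force"],s["torque"])
def go(sh=(12,.4,166.4),tip=(147,.35,172.8)):
    S=(T@np.r_[np.array(sh)/1000,1])[:3];P=(T@np.r_[np.array(tip)/1000,1])[:3]
    d=P-S;print("bar yaw %.2f slope %.2f deg"%(np.degrees(np.arctan2(d[1],d[0])),np.degrees(d[2]/np.linalg.norm(d))))
    for n,q in(("sh",S),("tip",P)):
        r=(q-E0)*1000;print(n,"along %.1f side %.1f up %.1f"%(r@h,r@np.array([h[1],-h[0],0]),r[2]))
    r=T[:3,:3].T@h;print("advance dir in tool",r)
    print("tool cols",T[:3,:3])
go()
E
python3 ins.py; python3 held.py w6
```

```text
9.5667 [ 0.6678  0.5906 -0.8555  1.7454  0.4559  1.0277 -0.3014] [ 0.5664 -0.0651  0.3722] 0.016567856407079026 [ 0.1715 -0.1322 -1.5227] [-0.1247 -0.017   0.0388]
bar yaw 92.35 slope 0.00 deg
sh along -169.8 side -2.9 up -4.9
tip along -34.6 side -2.1 up -4.9
advance dir in tool [ 0.9989 -0.0065  0.0474]
tool cols [[-0.0406  0.9992 -0.0017]
 [ 0.998   0.0407  0.0474]
 [ 0.0474  0.0002 -0.9989]]
9.5667 [ 0.6678  0.5906 -0.8555  1.7454  0.4559  1.0277 -0.3014] [ 0.5664 -0.0651  0.3722] 0.016567856407079026 78.85796265676618 [ 0.1715 -0.1322 -1.5227] [-0.1247 -0.017   0.0388]
5985
16 469 y 0.4659550903639197 ztop 161.42800682796727 162.58436022615157
26 502 y 0.03682833655879239 ztop 161.94688442834433 163.1669648708674
36 545 y 0.44471766810355695 ztop 162.5238783917635 163.64406352801893
46 577 y 0.4339775711875119 ztop 162.8939337488469 164.02985258507488
56 599 y 0.4247840832280508 ztop 163.41061754292994 164.63561373546875
66 633 y 0.4180623656766133 ztop 163.93890964373776 165.14384991717966
76 670 y 0.4112441214821556 ztop 164.3072637630069 165.52383739738357
86 731 y 0.39694476400659157 ztop 164.9501818456881 166.1049155056231
96 766 y 0.39095430405828296 ztop 165.273747062313 166.6042543367019
106 493 y 0.3830654371274574 ztop 165.75895492829156 167.03481847589083
```

Emit:
{"name": "jog_arm", "arguments": {"plan": [[1, 0, 2.6, -4.9, 0, 0, -0.006], [1, 0, 0, 0, 0, 0, 0], [1, 0, 0, 0, 0, 0, 0]]}}

```text
clock: 9.87
tcp_pos: [0.5696, -0.0643, 0.3789]
tcp_rot: [0.69, 0.724, 0.018, -0.016]
ft_force: [-0.2, 0.2, -0.8]
finger_gap: 0.0165
gripper_force: 78.9
```

```bash
python3 ins.py
python3 - <<'E'
from h import *
np.set_printoptions(precision=4,suppress=True)
for c in ["top","scene"]:
    p=shot(c);P=cloud(p,np.ones((400,640),bool))
    H=P[(abs(P[:,0]-.561)<.02)&(abs(P[:,1]-.1245)<.02)&(P[:,2]>.2)]
    B=P[(abs(P[:,0]-.564)<.02)&(P[:,1]>-.02)&(P[:,1]<.095)&(P[:,2]>.195)&(P[:,2]<.25)]
    print(c,"head",len(H),np.mean(H,0),np.percentile(H[:,2],[50,80,95]),"bar",len(B),B.mean(0),np.percentile(B[:,2],[50,80,95]), B[:,1].max())
    # intensity view
    q=np.linalg.inv(p["M"])@np.r_[.56,.09,.21,1];uv=p["K"]@(q[:3]/q[2]);u,v=map(int,uv[:2])
    cv2.imwrite(f"pics/{c}6.png",cv2.resize(p["image"][v-35:v+35,u-50:u+50],None,fx=7,fy=7,interpolation=cv2.INTER_CUBIC))
a,b=[cv2.imread(f"pics/{c}6.png") for c in("top","scene")]
cv2.imwrite("pics/both6.png",cv2.resize(np.vstack([a,b]),(428,600)))
E
```

```text
9.8667 [ 0.6675  0.5874 -0.8601  1.7328  0.4523  1.0401 -0.2913] [ 0.5696 -0.0643  0.3789] 0.016539188136897028 [-0.1699  0.2136 -0.7772] [-0.0967 -0.0226  0.0178]
bar yaw 92.80 slope -0.01 deg
sh along -169.2 side 0.7 up 1.8
tip along -34.0 side 0.5 up 1.7
advance dir in tool [0.9989 0.0013 0.0472]
tool cols [[-0.0485  0.9988  0.0012]
 [ 0.9977  0.0484  0.0473]
 [ 0.0472  0.0035 -0.9989]]
top head 143 [0.5596 0.1234 0.2274] [0.2287 0.2305 0.233 ] bar 194 [0.5657 0.0342 0.2166] [0.2167 0.2184 0.2199] 0.09206682502049486
scene head 273 [0.5563 0.1243 0.2226] [0.2266 0.2297 0.2318] bar 278 [0.5643 0.0356 0.2157] [0.216  0.2177 0.2191] 0.09186539593705416
```

View pics/both6.png

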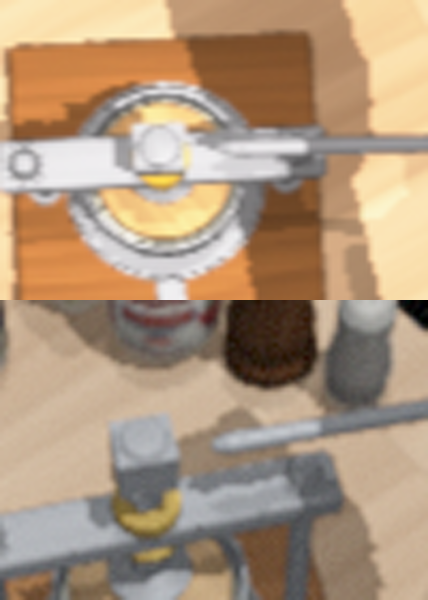

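Picture: bar tip (top view px (205,150), scene px (215,445)) is lined up with the head's right face. Small correction, then advance.

Emit:
{"name": "jog_arm", "arguments": {"plan": [[1, 0, -0.6, 1.8, 0, 0, 0], [1, 0, 0, 0, 0, 0, 0], [1, 0, 0, 0, 0, 0, 0]]}}

```text
clock: 10.22
tcp_pos: [0.5685, -0.0646, 0.3765]
tcp_rot: [0.69, 0.724, 0.017, -0.017]
ft_force: [-0.2, -0.3, -1.3]
finger_gap: 0.0168
gripper_force: 78.9
```

```bash
python3 ins.py
```

```text
10.2167 [ 0.668   0.5891 -0.8591  1.737   0.4537  1.0361 -0.2924] [ 0.5685 -0.0646  0.3765] 0.016831309890007647 [-0.2002 -0.3496 -1.256 ] [-0.1869  0.0328 -0.0053]
bar yaw 92.78 slope 0.02 deg
sh along -169.3 side -0.6 up -0.7
tip along -34.1 side -0.7 up -0.6
advance dir in tool [0.9989 0.0011 0.0478]
tool cols [[-0.0482  0.9988 -0.0001]
 [ 0.9977  0.0482  0.0478]
 [ 0.0477  0.0022 -0.9989]]
```

Emit:
{"name": "jog_arm", "arguments": {"plan": [[1, 8, 0.4, 0, 0, 0, 0], [1, 8, 0, 0.3, 0, 0, 0], [1, 6, 0, 0.3, 0, 0, 0], [1, 5, 0, 0.2, 0, 0, 0], [1, 0, 0, 0, 0, 0, 0]]}}

```text
clock: 10.63
tcp_pos: [0.5677, -0.0356, 0.3775]
tcp_rot: [0.689, 0.725, 0.018, -0.017]
ft_force: [0.5, -0.5, -0.3]
finger_gap: 0.0165
gripper_force: 78.9
```

```bash
python3 ins.py
```

```text
10.6333 [ 0.6243  0.5828 -0.8646  1.746   0.4519  1.0306 -0.3409] [ 0.5677 -0.0356  0.3775] 0.016500868239597663 [ 0.4846 -0.4636 -0.2834] [ 0.0908 -0.037  -0.0386]
bar yaw 92.93 slope 0.08 deg
sh along -140.1 side 0.1 up 0.4
tip along -5.0 side -0.4 up 0.6
advance dir in tool [0.9988 0.0036 0.0487]
tool cols [[-0.0508  0.9987  0.0007]
 [ 0.9975  0.0507  0.0488]
 [ 0.0487  0.0031 -0.9988]]
```

The tip is 9 mm into the eye with no contact force. Continuing.

Emit:
{"name": "jog_arm", "arguments": {"plan": [[1, 12, 0, 0.6, 0, 0, 0], [1, 12, 0, 0.6, 0, 0, 0], [1, 12, 0, 0.6, 0, 0, 0], [1, 12, 0, 0.6, 0, 0, 0], [1, 12, 0, 0.6, 0, 0, 0]]}}

```text
clock: 11.05
tcp_pos: [0.5648, 0.0241, 0.3772]
tcp_rot: [0.689, 0.724, 0.018, -0.016]
ft_force: [1.2, -1.9, 1.4]
finger_gap: 0.0168
gripper_force: 79.1
```

```bash
python3 ins.py
```

```text
11.05 [ 0.5247  0.5768 -0.8684  1.7572  0.4536  1.0213 -0.4507] [0.5648 0.0241 0.3772] 0.016772000348488383 [ 1.237  -1.8842  1.437 ] [-0.2374 -0.0615 -0.0366]
bar yaw 92.83 slope 0.03 deg
sh along -80.5 side 0.0 up 0.1
tip along 54.6 side -0.3 up 0.2
advance dir in tool [0.9988 0.0018 0.0479]
tool cols [[-0.049   0.9988  0.0006]
 [ 0.9976  0.0489  0.048 ]
 [ 0.0479  0.003  -0.9988]]
```

Emit:
{"name": "jog_arm", "arguments": {"plan": [[1, 12, 0, 0.6, 0, 0, 0], [1, 12, 0, 0.6, 0, 0, 0], [1, 12, 0, 0.6, 0, 0, 0], [1, 10, 0, 0.5, 0, 0, 0], [1, 8, 0, 0.4, 0, 0, 0]]}}

```text
clock: 11.47
tcp_pos: [0.5626, 0.077, 0.3776]
tcp_rot: [0.69, 0.724, 0.017, -0.015]
ft_force: [-0.3, -8.5, 9.4]
finger_gap: 0.0167
gripper_force: 80.2
```

Emit:
{"name": "jog_arm", "arguments": {"plan": [[1, 5, 0, 0.2, 0, 0, 0], [1, 3, 0, 0.1, 0, 0, 0], [1, 0, 0, 0, 0, 0, 0]]}}

```text
clock: 11.72
tcp_pos: [0.5624, 0.0845, 0.3781]
tcp_rot: [0.69, 0.724, 0.017, -0.015]
ft_force: [-0.1, -4.7, 10.0]
finger_gap: 0.0165
gripper_force: 80.2
```

```bash
python3 ins.py
```

```text
11.7167 [ 0.415   0.5797 -0.8676  1.7502  0.4605  1.0217 -0.5617] [0.5624 0.0845 0.3781] 0.01645339404432902 [-0.0663 -4.6666 10.0221] [-0.883   0.2963  0.034 ]
bar yaw 92.75 slope -0.10 deg
sh along -20.4 side 0.6 up 0.9
tip along 114.7 side 0.5 up 0.7
advance dir in tool [0.999  0.0006 0.0456]
tool cols [[-0.0478  0.9989  0.0017]
 [ 0.9978  0.0477  0.0458]
 [ 0.0456  0.0039 -0.999 ]]
```

Emit:
{"name": "jog_arm", "arguments": {"plan": [[1, 2, 0, -0.8, 0, 0, 0], [1, 2, 0, 0, 0, 0, 0], [1, 2, 0, 0, 0, 0, 0], [1, 0, 0, 0, 0, 0, 0]]}}

```text
clock: 12.05
tcp_pos: [0.562, 0.0897, 0.3786]
tcp_rot: [0.69, 0.723, 0.017, -0.015]
ft_force: [-0.5, -6.6, 7.4]
finger_gap: 0.0166
gripper_force: 79.9
```

```bash
python3 ins.py; python3 held.py w7
```

```text
12.05 [ 0.4052  0.5797 -0.8675  1.7484  0.4608  1.0239 -0.5714] [0.562  0.0897 0.3786] 0.016552622266865963 [-0.5315 -6.5649  7.402 ] [-1.3011  0.1266  0.0446]
bar yaw 92.72 slope -0.15 deg
sh along -15.4 side 0.4 up 1.4
tip along 119.7 side 0.4 up 1.1
advance dir in tool [0.999  0.     0.0447]
tool cols [[-0.0472  0.9989  0.0011]
 [ 0.9979  0.0471  0.0449]
 [ 0.0447  0.0032 -0.999 ]]
12.05 [ 0.4052  0.5797 -0.8675  1.7484  0.4608  1.0239 -0.5714] [0.562  0.0897 0.3786] 0.016552622266865963 79.87074145115912 [-0.5315 -6.5649  7.402 ] [-1.3011  0.1266  0.0446]
9536
16 1272 y 0.053656718258229985 ztop 148.4608122459246 150.6384084752509
26 1632 y 0.053354433902907894 ztop 148.28184087011138 149.51687392874788
36 2114 y 0.03800552705049567 ztop 151.03157982346264 153.53601802586104
46 583 y 0.4349723357696791 ztop 162.02343210732278 163.2588199644987
56 599 y 0.42648080328871874 ztop 162.276073516011 163.45715976899655
66 648 y 0.4191117179428659 ztop 162.70657007430972 163.8908881406445
76 693 y 0.40694854836894406 ztop 162.96588474424564 164.08508107097128
86 743 y 0.3944181130869991 ztop 163.2552300702966 164.44355389528238
96 787 y 0.39139390154452103 ztop 163.49387237730093 164.77372987881057
106 465 y 0.38179527454666856 ztop 163.77341648556614 164.96318835008393
```

View pics/w7.png

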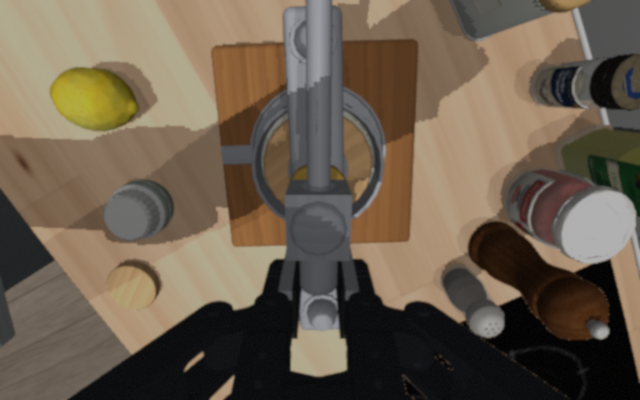

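The bar is through the eye: the head is at px (318,225), with the knob's front right at its edge (px (318,265)) and the rod emerging beyond (px (320,100)). A last nudge home.

Emit:
{"name": "jog_arm", "arguments": {"plan": [[1, 1.5, 0, 0, 0, 0, 0], [1, 1.5, 0, -0.3, 0, 0, 0], [1, 0, 0, 0, 0, 0, 0], [1, 0, 0, 0, 0, 0, 0]]}}

```text
clock: 12.43
tcp_pos: [0.5621, 0.0908, 0.3787]
tcp_rot: [0.691, 0.723, 0.015, -0.014]
ft_force: [-0.7, -11.6, 8.1]
finger_gap: 0.0164
gripper_force: 80.0
```

```bash
python3 ins.py|head -4
```

```text
12.4333 [ 0.401   0.5795 -0.8657  1.7474  0.4621  1.0261 -0.5762] [0.5621 0.0908 0.3787] 0.01638890142730924 [ -0.6567 -11.6265   8.0548] [-2.3799  0.1259 -0.0135]
bar yaw 92.62 slope -0.31 deg
sh along -14.7 side 0.5 up 1.5
tip along 120.4 side 0.7 up 0.8
```

The bar is home (stop felt). Releasing, rising, and moving behind the rod's free end for pushing; checking also for tall things nearby.

Emit:
{"name": "jog_arm", "arguments": {"plan": [[0.2, 0, 0, 0, 0, 0, 0], [0.2, 0, 0, 0, 0, 0, 0], [0.2, 0, 0, 0, 0, 0, 0], [0.2, 0, 0, 0, 0, 0, 0], [0.2, 0, 0, -8, 0, 0, 0]]}}

```text
clock: 12.85
tcp_pos: [0.5608, 0.0934, 0.3854]
tcp_rot: [0.689, 0.724, 0.017, -0.018]
ft_force: [-1.1, 0.1, 0.3]
finger_gap: 0.034
gripper_force: 0.0
```

Emit:
{"name": "jog_arm", "arguments": {"plan": [[0.2, 0, 0, -20, 0, 0, 0], [0.2, 0, 0, -25, 0, 0, 0], [0.2, 0, 0, -20, 0, 0, 0], [1, 0, 0, 0, 0, -0.041, 0], [1, 0, 0, 0, 0, 0, 0]]}}

```text
clock: 13.27
tcp_pos: [0.5615, 0.0908, 0.4534]
tcp_rot: [0.69, 0.724, 0.004, -0.0]
ft_force: [1.0, 0.1, -0.4]
finger_gap: 0.0108
gripper_force: 0.0
```

```bash
cat > look.py <<'E'
from h import *
np.set_printoptions(precision=4,suppress=True)
s=readout.sense();T=T_of(s);print(s["clock"],s["joint_positions"],s["tcp_pos"],s["finger_gap"],s["ft_force"]);print(T[:3,:3])
p=shot("wrist")
P=cloud(p,np.ones((400,640),bool));Q=(P-T[:3,3])@T[:3,:3]
k=(Q[:,2]<.33)
B=P[(P[:,2]>.19)&(P[:,2]<.224)&(np.hypot(P[:,0]-.561,P[:,1]-.1245)>.035)&(np.hypot(P[:,0]-.561,P[:,1]-.1245)<.125)]
if len(B)>20:
    d=B.mean(0)[:2]-[.5609,.1245];w,V=np.linalg.eigh(np.cov(B[:,:2].T));v=V[:,1]*np.sign(V[:,1]@d);print("rod",len(B),"heading",np.degrees(np.arctan2(v[1],v[0])),"maxr",np.hypot(B[:,0]-.5609,B[:,1]-.1245).max(),"z",np.median(B[:,2]))
K=P[(P[:,2]>.19)&(np.hypot(P[:,0]-.561,P[:,1]-.1245)<.06)]
print("along y min/max near head",K[:,1].min(),K[:,1].max())
E
python3 look.py
python3 - <<'E'
from h import *
for c in("top","scene"):
    p=shot(c);P=cloud(p,np.ones((400,640),bool));m=(P[:,2]>.17)&(P[:,0]>.4)&(P[:,0]<.95)&(P[:,1]>-.2)&(P[:,1]<.45)
    g={}
    for x,y,z in P[m]: k=(round(x/.04)*.04,round(y/.04)*.04);g[k]=max(g.get(k,0),z)
    print(c,[(round(k[0],2),round(k[1],2),round(float(v),2)) for k,v in sorted(g.items())])
E
```

```text
13.2667 [ 0.4223  0.4952 -0.9038  1.6698  0.4129  1.1736 -0.5342] [0.5615 0.0908 0.4534] 0.010767770241464055 [ 1.0349  0.1397 -0.449 ]
[[-0.0491  0.9988  0.0053]
 [ 0.9988  0.0491  0.0063]
 [ 0.0061  0.0056 -1.    ]]
rod 1851 heading 92.22871256839939 maxr 0.09694231043990059 z 0.21162290773980905
along y min/max near head 0.0773284341719166 0.1844175728040682
top [(0.4, -0.08, 0.73), (0.4, -0.04, 0.74), (0.4, 0.0, 0.74), (0.4, 0.04, 0.72), (0.4, 0.4, 0.83), (0.44, -0.04, 0.73), (0.44, 0.0, 0.73), (0.44, 0.04, 0.72), (0.44, 0.08, 0.69), (0.44, 0.4, 0.81), (0.44, 0.44, 0.8), (0.48, -0.04, 0.7), (0.48, 0.0, 0.71), (0.48, 0.04, 0.71), (0.48, 0.08, 0.69), (0.48, 0.12, 0.63), (0.48, 0.44, 0.79), (0.52, -0.2, 0.86), (0.52, 0.0, 0.69), (0.52, 0.04, 0.69), (0.52, 0.08, 0.69), (0.52, 0.12, 0.67), (0.56, -0.2, 0.89), (0.56, -0.16, 0.89), (0.56, 0.04, 0.67), (0.56, 0.08, 0.67), (0.56, 0.12, 0.67), (0.56, 0.16, 0.65), (0.56, 0.2, 0.22), (0.56, 0.24, 0.21), (0.6, -0.2, 0.89), (0.6, -0.16, 0.92), (0.6, 0.04, 0.66), (0.6, 0.08, 0.66), (0.6, 0.12, 0.65), (0.64, -0.16, 0.94), (0.64, -0.12, 0.91), (0
[... 672 characters left out ...]
, 0.44, 0.68), (0.48, 0.04, 0.62), (0.48, 0.08, 0.66), (0.48, 0.12, 0.64), (0.48, 0.44, 0.66), (0.52, 0.04, 0.56), (0.52, 0.08, 0.57), (0.52, 0.12, 0.64), (0.56, 0.04, 0.56), (0.56, 0.08, 0.45), (0.56, 0.12, 0.61), (0.56, 0.16, 0.6), (0.56, 0.2, 0.21), (0.56, 0.24, 0.21), (0.68, 0.44, 0.31), (0.72, 0.36, 0.34), (0.72, 0.4, 0.5), (0.72, 0.44, 0.52), (0.76, 0.32, 0.46), (0.76, 0.36, 0.48), (0.76, 0.4, 0.49), (0.8, 0.12, 0.21), (0.8, 0.16, 0.2), (0.8, 0.24, 0.42), (0.8, 0.28, 0.44), (0.8, 0.32, 0.46), (0.84, 0.12, 0.27), (0.84, 0.16, 0.38), (0.84, 0.2, 0.4), (0.84, 0.24, 0.42), (0.84, 0.28, 0.41), (0.88, 0.12, 0.36), (0.88, 0.16, 0.38), (0.88, 0.2, 0.37), (0.92, 0.08, 0.27), (0.92, 0.12, 0.29)]
```

Emit:
{"name": "jog_arm", "arguments": {"plan": [[1, 32, -7.5, 0, 0, 0, -0.12], [1, 32, -4, 0, 0, 0, -0.12], [1, 32, 0, 0, 0, 0, -0.12], [1, 30, 5, 0, 0, 0, -0.12], [1, 0, 0, 0, 0, 0, -0.12]]}}

```text
clock: 13.83
tcp_pos: [0.5233, 0.2189, 0.4526]
tcp_rot: [0.438, 0.899, 0.006, -0.002]
ft_force: [-0.3, 0.3, 0.4]
finger_gap: 0.0001
gripper_force: 0.0
```

Emit:
{"name": "jog_arm", "arguments": {"plan": [[1, 0, 0, 0, 0, 0, -0.12], [1, 0, 0, 0, 0, 0, -0.12], [1, 0, 0, 0, 0, 0, -0.12], [1, 0, 0, 0, 0, 0, -0.12], [1, 0, 0, 0, 0, 0, -0.12]]}}

```text
clock: 14.25
tcp_pos: [0.5266, 0.2123, 0.4514]
tcp_rot: [0.158, 0.987, 0.004, -0.0]
ft_force: [-0.2, -0.4, -0.5]
finger_gap: 0.0
gripper_force: 0.0
```

Emit:
{"name": "jog_arm", "arguments": {"plan": [[1, 0, 0, 0, 0, 0, -0.12], [1, 0, 0, 0, 0, 0, -0.12], [1, 0, 0, 0, 0, 0, -0.12], [1, 0, 0, 0, 0, 0, 0]]}}

```text
clock: 14.58
tcp_pos: [0.5266, 0.2122, 0.4513]
tcp_rot: [-0.021, 1.0, 0.004, 0.0]
ft_force: [0.6, -1.7, -0.3]
finger_gap: -0.0001
gripper_force: 0.0
```

```bash
cat > st.py <<'E'
from h import *
np.set_printoptions(precision=4,suppress=True)
hub=np.array([.5609,.1245])
s=readout.sense();T=T_of(s);print(s["clock"],s["joint_positions"],s["tcp_pos"],s["finger_gap"],s["ft_force"],s["torque"])
R_=T[:3,:3];print("yaw",np.degrees(np.arctan2(R_[1,0],R_[0,0])),"tilt z",R_[2])
g=(T@np.array([0,0,.165,1]))[:3];d=g[:2]-hub
print("finger",g,"polar r %.1f ang %.1f"%(1000*np.hypot(*d),np.degrees(np.arctan2(d[1],d[0]))))
print("hub in tool",(R_.T@np.r_[hub-g[:2],0])*1000,"force tool",R_.T@s["ft_force"])
E
python3 st.py
```

```text
14.5833 [ 0.364   0.6445 -1.2142  1.6657  0.6233  1.2759  0.6393] [0.5266 0.2122 0.4513] -0.00012828373770372236 [ 0.5741 -1.715  -0.2903] [-0.0306  0.0122  0.0015]
yaw -177.61607977819276 tilt z [-0.0004  0.0076 -1.    ]
finger [0.5267 0.2135 0.2863] polar r 95.3 ang 111.1
hub in tool [-30.5134 -90.3021  -0.6729] force tool [-0.5022 -1.7396  0.2773]
```

Emit:
{"name": "jog_arm", "arguments": {"plan": [[1, 0, 0, 25, 0, 0, 0], [1, 0, 0, 25, 0, 0, 0], [1, 0, 0, 26, 0, 0, 0], [1, 0, 0, 0, 0, 0, 0]]}}

```text
clock: 14.92
tcp_pos: [0.5257, 0.2115, 0.3714]
tcp_rot: [-0.017, 1.0, 0.002, -0.003]
ft_force: [-0.2, -1.3, 0.3]
finger_gap: 0.0004
gripper_force: 0.0
```

```bash
python3 st.py
```

```text
14.9167 [ 0.3196  0.723  -1.138   1.749   0.7103  1.1522  0.5682] [0.5257 0.2115 0.3714] 0.00039589450630493986 [-0.2499 -1.3065  0.3231] [-0.1257  0.0371  0.0523]
yaw -178.05589524464241 tilt z [ 0.005   0.0038 -1.    ]
finger [0.5248 0.2121 0.2064] polar r 94.7 ang 112.4
hub in tool [-33.0817 -88.727   -0.5017] force tool [ 0.2957 -1.296  -0.3265]
```

Emit:
{"name": "jog_arm", "arguments": {"plan": [[1, -8, 0, 0, 0, 0, 0], [1, -8, 0, 0, 0, 0, 0], [1, -10.8, 1.3, 0.46, 0, 0, 0.12], [1, -10.8, 1.3, 0.46, 0, 0, 0.12], [1, -10.8, 1.3, 0.46, 0, 0, 0.12]]}}

```text
clock: 15.33
tcp_pos: [0.5765, 0.2154, 0.3771]
tcp_rot: [0.164, 0.986, 0.004, 0.001]
ft_force: [-2.6, -1.3, 1.1]
finger_gap: 0.0002
gripper_force: 1.2
```

```bash
python3 st.py; python3 look.py | grep rod
```

```text
15.3333 [ 0.2453  0.7389 -1.032   1.6211  0.6738  1.1698  0.2989] [0.5765 0.2154 0.3771] 0.0002002675742575868 [-2.6267 -1.2757  1.0538] [-0.2286  0.5534  0.0144]
yaw 161.10476932609836 tilt z [-0.0007  0.0089 -1.    ]
finger [0.5771 0.2167 0.2121] polar r 93.7 ang 80.0
hub in tool [-14.5264 -92.5131  -0.8161] force tool [ 2.0714 -2.0481 -1.0735]
rod 3031 heading 82.26030075202203 maxr 0.11910074348272645 z 0.21221107091787295
```

Emit:
{"name": "jog_arm", "arguments": {"plan": [[1, -11, 1.2, 2, 0, 0, 0.12], [1, -11, 1.2, 2, 0, 0, 0.12], [1, -11, 1.2, 1.5, 0, 0, 0.12], [1, -11, 1.2, 1, 0, 0, 0.12], [1, -11, 1.2, 0.5, 0, 0, 0.12]]}}

```text
clock: 15.8
tcp_pos: [0.6251, 0.1921, 0.3699]
tcp_rot: [0.446, 0.895, 0.005, -0.0]
ft_force: [-1.4, 1.6, 1.7]
finger_gap: -0.0001
gripper_force: 1.0
```

```bash
python3 st.py
```

```text
15.8 [ 0.1911  0.7443 -0.879   1.5233  0.6003  1.1526 -0.1556] [0.6251 0.1921 0.3699] -9.540398809735834e-05 [-1.4053  1.6156  1.7401] [0.3065 0.3282 0.0075]
yaw 126.96774010349684 tilt z [ 0.0055  0.0095 -0.9999]
finger [0.6258 0.1938 0.2049] polar r 95.0 ang 46.9
hub in tool [-16.317  -93.5527  -0.9749] force tool [ 2.1453 -0.1348 -1.7297]
```

Emit:
{"name": "jog_arm", "arguments": {"plan": [[1, -11, 1.2, 0.5, 0, 0, 0.12], [1, -11, 1.2, 0.5, 0, 0, 0.12], [1, -11, 1.2, 0.5, 0, 0, 0.12], [1, -11, 1.2, 0.5, 0, 0, 0.12]]}}

```text
clock: 16.13
tcp_pos: [0.6493, 0.1553, 0.368]
tcp_rot: [0.646, 0.763, 0.006, -0.001]
ft_force: [0.2, 1.6, 2.4]
finger_gap: 0.0001
gripper_force: 1.0
```

```bash
python3 st.py
```

```text
16.1333 [ 0.1846  0.7283 -0.7689  1.4891  0.5288  1.131  -0.5146] [0.6493 0.1553 0.368 ] 7.27936761662477e-05 [0.2014 1.6065 2.4019] [ 0.4561  0.0739 -0.0243]
yaw 99.46376120500423 tilt z [ 0.0094  0.0072 -0.9999]
finger [0.6502 0.157  0.203 ] polar r 95.0 ang 20.0
hub in tool [-17.4061 -93.4126  -0.8321] force tool [ 1.5741  0.4798 -2.3838]
```

Emit:
{"name": "jog_arm", "arguments": {"plan": [[1, -7.4, 1.1, 0.3, 0, 0, 0.08], [1, -7.4, 1.1, 0.3, 0, 0, 0.08], [1, -7.4, 1.1, 0.3, 0, 0, 0.08]]}}

```text
clock: 16.38
tcp_pos: [0.6544, 0.1334, 0.367]
tcp_rot: [0.732, 0.681, 0.006, -0.002]
ft_force: [0.6, 1.7, 1.7]
finger_gap: -0.0002
gripper_force: 0.9
```

Emit:
{"name": "jog_arm", "arguments": {"plan": [[1, -7.4, 1.1, 0.3, 0, 0, 0.08], [1, -7.4, 1.1, 0.3, 0, 0, 0.08]]}}

```text
clock: 16.55
tcp_pos: [0.655, 0.1185, 0.3663]
tcp_rot: [0.785, 0.62, 0.006, -0.002]
ft_force: [-0.3, 2.4, 0.9]
finger_gap: -0.0002
gripper_force: 0.9
```

```bash
python3 st.py
```

```text
16.55 [ 0.1928  0.699  -0.6816  1.4995  0.4637  1.1002 -0.8149] [0.655  0.1185 0.3663] -0.00021782968001830217 [-0.2678  2.3699  0.8559] [ 0.3851 -0.0088  0.007 ]
yaw 76.64707446216022 tilt z [ 0.0113  0.0035 -0.9999]
finger [0.656  0.1202 0.2013] polar r 95.2 ang -2.6
hub in tool [-17.7399 -93.498   -0.5265] force tool [ 2.2535 -0.8049 -0.8333]
```

Emit:
{"name": "jog_arm", "arguments": {"plan": [[1, -7.4, 1, 0.3, 0, 0, 0.08], [1, -7.4, 1, 0.3, 0, 0, 0.08]]}}

```text
clock: 16.72
tcp_pos: [0.653, 0.1037, 0.3656]
tcp_rot: [0.832, 0.555, 0.005, -0.002]
ft_force: [1.2, 1.4, 1.5]
finger_gap: 0.0
gripper_force: 0.9
```

Emit:
{"name": "jog_arm", "arguments": {"plan": [[1, -7.4, 1, 0.3, 0, 0, 0.08], [1, -7.4, 1, 0.3, 0, 0, 0.08]]}}

```text
clock: 16.88
tcp_pos: [0.6487, 0.0894, 0.365]
tcp_rot: [0.873, 0.487, 0.005, -0.003]
ft_force: [1.3, 1.7, 1.9]
finger_gap: 0.0
gripper_force: 1.5
```

```bash
python3 st.py
```

```text
16.8833 [ 0.2012  0.6631 -0.6133  1.5349  0.4083  1.0652 -1.0612] [0.6487 0.0894 0.365 ] 3.993078400382324e-05 [1.3297 1.7061 1.8883] [ 0.5114 -0.2861  0.0186]
yaw 58.31698511742302 tilt z [ 0.012   0.0007 -0.9999]
finger [0.6499 0.091  0.2   ] polar r 95.1 ang -20.6
hub in tool [-18.2386 -93.3018  -0.2812] force tool [ 2.1728  0.2366 -1.8621]
```

Emit:
{"name": "jog_arm", "arguments": {"plan": [[1, -7.4, 1, 0.2, 0, 0, 0.08], [1, -7.4, 1, 0.2, 0, 0, 0.08]]}}

```text
clock: 17.05
tcp_pos: [0.6429, 0.077, 0.3654]
tcp_rot: [0.909, 0.416, 0.007, -0.003]
ft_force: [4.7, 4.7, 4.3]
finger_gap: -0.0004
gripper_force: 3.7
```

Emit:
{"name": "jog_arm", "arguments": {"plan": [[1, -7.4, 1, 0.2, 0, 0, 0.08], [1, -3.7, 0.5, 0.1, 0, 0, 0.04]]}}

```text
clock: 17.22
tcp_pos: [0.6374, 0.0683, 0.366]
tcp_rot: [0.933, 0.361, 0.009, -0.004]
ft_force: [7.7, 7.3, 4.7]
finger_gap: 0.0002
gripper_force: 5.4
```

```bash
python3 st.py
```

```text
17.2167 [ 0.2045  0.6223 -0.5562  1.5797  0.3571  1.0258 -1.2813] [0.6374 0.0683 0.366 ] 0.0001560873232452432 [7.7446 7.3425 4.6502] [ 1.403  -1.8083  0.0621]
yaw 42.30362613686048 tilt z [ 0.0197 -0.0002 -0.9998]
finger [0.6397 0.0705 0.201 ] polar r 95.6 ang -34.4
hub in tool [-21.9517 -93.0079  -0.4083] force tool [10.7591 -0.219  -4.4396]
```

The foot has touched: the push rose from 2 N to 11 N (tight). I'll hold briefly, then back off and check.

Emit:
{"name": "jog_arm", "arguments": {"plan": [[1, -1.5, 0, 0, 0, 0, 0], [1, 0, 0, 0, 0, 0, 0], [1, 0, 0, 0, 0, 0, 0], [1, 0, 0, 0, 0, 0, 0]]}}

```text
clock: 17.55
tcp_pos: [0.6368, 0.068, 0.3663]
tcp_rot: [0.932, 0.363, 0.01, -0.004]
ft_force: [8.5, 5.7, 4.4]
finger_gap: 0.0003
gripper_force: 4.8
```

Emit:
{"name": "jog_arm", "arguments": {"plan": [[1, 6, 0, 0, 0, 0, 0], [1, 20, 0, 0, 0, 0, 0], [1, 20, 0, 0, 0, 0, 0], [1, 10, 0, -20, 0, 0, 0], [1, 0, 0, -40, 0, 0, 0]]}}

```text
clock: 17.97
tcp_pos: [0.6748, 0.1042, 0.4192]
tcp_rot: [0.932, 0.364, -0.0, -0.005]
ft_force: [-0.4, -1.1, 0.7]
finger_gap: -0.0003
gripper_force: 0.0
```

Emit:
{"name": "jog_arm", "arguments": {"plan": [[1, 0, 0, -30, 0, 0, 0], [1, 0, 0, 0, 0, 0, 0], [1, 0, 0, 0, 0, 0, 0]]}}

```text
clock: 18.22
tcp_pos: [0.6755, 0.1028, 0.4558]
tcp_rot: [0.932, 0.362, 0.006, -0.003]
ft_force: [-0.7, -0.6, -0.6]
finger_gap: 0.0
gripper_force: 0.0
```

```bash
python3 st.py
python3 - <<'E'
from h import *
np.set_printoptions(precision=4,suppress=True)
ims=[]
for c in["top","scene"]:
    p=shot(c);P=cloud(p,np.ones((400,640),bool));r=np.hypot(P[:,0]-.5609,P[:,1]-.1245)
    B=P[(P[:,2]>.192)&(P[:,2]<.225)&(r>.02)&(r<.15)]
    d=B[:,:2]-[.5609,.1245];w,V=np.linalg.eigh(np.cov(d.T));v=V[:,1]*np.sign(V[0,1]);t=d@v
    print(c,len(B),"heading",np.degrees(np.arctan2(v[1],v[0])),"extent",np.percentile(t,[1,99]),"z",np.median(B[:,2]),"headtop",np.median(P[(r<.01)&(P[:,2]>.19)&(P[:,2]<.3)][:,2]))
    q=np.linalg.inv(p["M"])@np.r_[.57,.11,.2,1];uv=p["K"]@(q[:3]/q[2]);u,v=map(int,uv[:2])
    ims.append(cv2.resize(p["image"][v-40:v+40,u-50:u+50],None,fx=4,fy=4,interpolation=cv2.INTER_CUBIC))
cv2.imwrite("pics/end.png",np.hstack(ims))
E
```

```text
18.2167 [ 0.1377  0.6144 -0.5676  1.3617  0.3269  1.2483 -1.2759] [0.6755 0.1028 0.4558] 2.844491941697629e-05 [-0.7065 -0.571  -0.591 ] [ 0.0313  0.0422 -0.0329]
yaw 42.455357534387154 tilt z [ 0.0124 -0.0009 -0.9999]
finger [0.6769 0.1043 0.2909] polar r 117.8 ang -9.9
hub in tool [-71.9657 -93.2516  -0.8081] force tool [-0.9139 -0.0551  0.5797]
top 173 heading -26.624693103128298 extent [-0.0363  0.0842] z 0.20654916788787636 headtop 0.22255026554782154
scene 276 heading -26.594615022486984 extent [-0.0371  0.1177] z 0.2062418771540882 headtop 0.22201878407858489
```

View pics/end.png

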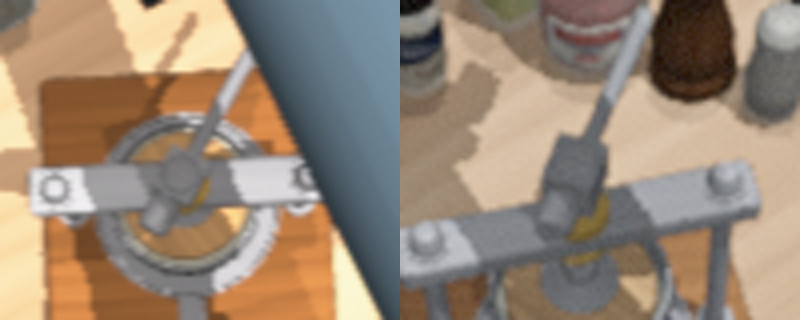

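Top and scene crops show the bar through the head with its knob hard against it (knob px (155,215), rod toward (250,60)). I'll check its heading more exactly with the wrist camera.

Run:
```python
from h import *
np.set_printoptions(precision=4,suppress=True)
p=shot("wrist");P=cloud(p,np.ones((400,640),bool));r=np.hypot(P[:,0]-.5609,P[:,1]-.1245)
B=P[(P[:,2]>.19)&(P[:,2]<.225)&(r<.15)]; d=B[:,:2]-[.5609,.1245]
a=np.radians(-30);F=d[(d@[np.cos(a),np.sin(a)]>.03)]
w,V=np.linalg.eigh(np.cov(F.T));v=V[:,1]*np.sign(V[0,1]);print(len(F),"rod heading",np.degrees(np.arctan2(v[1],v[0])),"polar of mean",np.degrees(np.arctan2(*F.mean(0)[::-1])))
t=d@v;print("extent",t.min(),np.percentile(t,1),t.max(),np.percentile(t,99))
H=P[(r<.012)&(P[:,2]>.21)&(P[:,2]<.24)];print("head top",np.median(H[:,2]),len(H))
H=P[(P[:,2]>.219)&(P[:,2]<.228)&(r<.03)];print(cv2.minAreaRect((H[:,:2]*1000).astype(np.float32)))
cv2.imwrite("pics/w9.png",p["image"])
```

```text
1231 rod heading -25.84982349447111 polar of mean -24.98244593765867
extent -0.036407279561631346 -0.0334316882122718 0.11904629287917214 0.11553207570983517
head top 0.2228499311678575 711
((554.1629028320312, 127.83145904541016), (26.816312789916992, 44.84306716918945), 64.2577133178711)
```

View pics/w9.png

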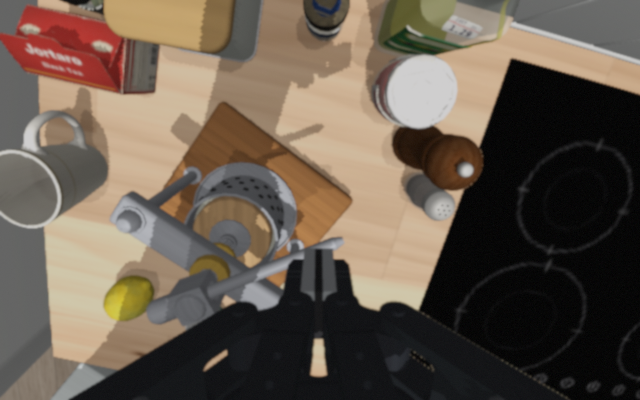

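The picture shows the rod from the head at px (200,295) to its tip at (340,243), heading about -26°, a bit less than my push angle implied. I'll push again there to feel whether it is tight.

Emit:
{"name": "jog_arm", "arguments": {"plan": [[1, 0, 0, 0, 0, 0, -0.12], [1, 0, 0, 0, 0, 0, -0.12], [1, 0, 0, 0, 0, 0, -0.12], [1, -2, -20, 0, 0, 0, -0.017], [1, 0, 0, 0, 0, 0, 0]]}}

```text
clock: 18.78
tcp_pos: [0.6539, 0.1108, 0.4507]
tcp_rot: [0.847, 0.531, 0.001, -0.004]
ft_force: [0.8, 1.1, -0.1]
finger_gap: 0.0001
gripper_force: 0.0
```

```bash
python3 st.py
```

```text
18.7833 [ 0.1864  0.6052 -0.6575  1.42    0.3678  1.2412 -0.9539] [0.6539 0.1108 0.4507] 0.00011524585319510709 [ 0.782   1.0682 -0.1145] [ 0.0687 -0.0402 -0.01  ]
yaw 64.16960603301428 tilt z [ 0.0062 -0.0052 -1.    ]
finger [0.6536 0.1121 0.2857] polar r 93.5 ang -7.6
hub in tool [-29.2278 -88.7869   0.2755] force tool [1.3015 0.2391 0.1214]
```

Emit:
{"name": "jog_arm", "arguments": {"plan": [[1, 3, 0, 30, 0, 0, 0], [1, 0, 0, 30, 0, 0, 0], [1, 0, 0, 24, 0, 0, 0], [1, 0, 0, 0, 0, 0, 0]]}}

```text
clock: 19.12
tcp_pos: [0.6559, 0.1114, 0.3618]
tcp_rot: [0.848, 0.53, -0.002, -0.004]
ft_force: [-1.3, -0.2, -0.2]
finger_gap: 0.0002
gripper_force: 0.0
```

```bash
python3 st.py
```

```text
19.1167 [ 0.1664  0.6906 -0.6216  1.4996  0.4228  1.0951 -0.9983] [0.6559 0.1114 0.3618] 0.00020700673512450248 [-1.3228 -0.1871 -0.2278] [-0.06    0.1043  0.0467]
yaw 63.949469210257085 tilt z [ 0.0006 -0.0087 -1.    ]
finger [0.6546 0.1122 0.1968] polar r 94.5 ang -7.5
hub in tool [-30.0567 -89.6033   0.7628] force tool [-0.7492 -1.1042  0.237 ]
```

Emit:
{"name": "jog_arm", "arguments": {"plan": [[1, -7, 0, 0, 0, 0, 0], [1, 0, 0, 0, 0, 0, 0]]}}

```text
clock: 19.28
tcp_pos: [0.6548, 0.1051, 0.3691]
tcp_rot: [0.849, 0.529, 0.003, -0.002]
ft_force: [0.7, -0.9, 1.8]
finger_gap: 0.0003
gripper_force: 0.0
```

Emit:
{"name": "jog_arm", "arguments": {"plan": [[1, -3, 0, 0, 0, 0, 0], [1, 0, 0, 0, 0, 0, 0]]}}

```text
clock: 19.45
tcp_pos: [0.6536, 0.103, 0.3698]
tcp_rot: [0.849, 0.529, 0.004, -0.002]
ft_force: [-0.2, -0.2, -0.4]
finger_gap: -0.0003
gripper_force: 0.0
```

```bash
python3 st.py
```

```text
19.45 [ 0.1849  0.6733 -0.6267  1.5097  0.4196  1.0891 -0.9871] [0.6536 0.103  0.3698] -0.00027256490183549126 [-0.2327 -0.2252 -0.3675] [-0.0176 -0.0059  0.0166]
yaw 63.88486618554515 tilt z [ 0.0084  0.0013 -1.    ]
finger [0.6544 0.1041 0.2048] polar r 95.7 ang -12.3
hub in tool [-22.8488 -92.9196  -0.3164] force tool [-0.3077 -0.1103  0.3647]
```

Small pushes on, feeling for contact.

Emit:
{"name": "jog_arm", "arguments": {"plan": [[1, -3, 0, 0.5, 0, 0, 0], [1, 0, 0, 0, 0, 0, 0]]}}

```text
clock: 19.62
tcp_pos: [0.6519, 0.1003, 0.3682]
tcp_rot: [0.848, 0.529, 0.003, -0.002]
ft_force: [0.7, 0.3, -0.3]
finger_gap: -0.0002
gripper_force: 0.0
```

Emit:
{"name": "jog_arm", "arguments": {"plan": [[1, -3, 0, 0.5, 0, 0, 0], [1, 0, 0, 0, 0, 0, 0]]}}

```text
clock: 19.78
tcp_pos: [0.6504, 0.0977, 0.367]
tcp_rot: [0.848, 0.529, 0.003, -0.002]
ft_force: [0.8, -0.4, 0.3]
finger_gap: -0.0001
gripper_force: 0.0
```

Emit:
{"name": "jog_arm", "arguments": {"plan": [[1, -3, 0.3, 0.5, 0, 0, 0], [1, 0, 0, 0, 0, 0, 0]]}}

```text
clock: 19.95
tcp_pos: [0.6494, 0.0948, 0.3662]
tcp_rot: [0.848, 0.529, 0.003, -0.002]
ft_force: [0.3, 0.2, -0.2]
finger_gap: 0.0001
gripper_force: 0.0
```

```bash
python3 st.py
```

```text
19.95 [ 0.1993  0.669  -0.6268  1.5268  0.4188  1.0796 -0.9781] [0.6494 0.0948 0.3662] 8.94724697340674e-05 [ 0.2917  0.2079 -0.2313] [-0.051   0.0116 -0.0252]
yaw 63.91786222268437 tilt z [ 0.0067 -0.0011 -1.    ]
finger [0.6497 0.0959 0.2012] polar r 93.3 ang -17.9
hub in tool [-13.3243 -92.3277   0.0146] force tool [0.3134 0.1709 0.2332]
```

Emit:
{"name": "jog_arm", "arguments": {"plan": [[1, -3, 0.3, 0.3, 0, 0, 0], [1, 0, 0, 0, 0, 0, 0]]}}

```text
clock: 20.12
tcp_pos: [0.6483, 0.0921, 0.366]
tcp_rot: [0.848, 0.529, 0.003, -0.002]
ft_force: [0.2, 0.1, 0.5]
finger_gap: -0.0001
gripper_force: 0.1
```

Emit:
{"name": "jog_arm", "arguments": {"plan": [[1, -3, 0.3, 0.3, 0, 0, 0], [1, 0, 0, 0, 0, 0, 0]]}}

```text
clock: 20.28
tcp_pos: [0.6474, 0.0896, 0.3659]
tcp_rot: [0.848, 0.529, 0.003, -0.002]
ft_force: [0.1, 1.2, 1.3]
finger_gap: -0.0003
gripper_force: 0.7
```

Emit:
{"name": "jog_arm", "arguments": {"plan": [[1, -3, 0.3, 0.3, 0, 0, 0], [1, 0, 0, 0, 0, 0, 0]]}}

```text
clock: 20.45
tcp_pos: [0.6464, 0.0874, 0.3659]
tcp_rot: [0.848, 0.53, 0.004, -0.003]
ft_force: [0.9, 2.9, 2.1]
finger_gap: -0.0002
gripper_force: 1.6
```

```bash
python3 st.py
```

```text
20.45 [ 0.2142  0.6628 -0.6289  1.5393  0.4167  1.0716 -0.9677] [0.6464 0.0874 0.3659] -0.0002203760035039351 [0.8992 2.9011 2.1145] [ 0.7299 -0.1946 -0.0147]
yaw 63.95237913940129 tilt z [ 0.0091 -0.0008 -1.    ]
finger [0.6469 0.0888 0.2009] polar r 93.1 ang -22.6
hub in tool [ -5.6759 -92.9661   0.0243] force tool [ 3.0203 -0.4678 -2.0868]
```

Emit:
{"name": "jog_arm", "arguments": {"plan": [[1, -3, 0.3, 0.3, 0, 0, 0.03], [1, 0, 0, 0, 0, 0, 0]]}}

```text
clock: 20.62
tcp_pos: [0.6454, 0.0847, 0.3657]
tcp_rot: [0.857, 0.516, 0.004, -0.003]
ft_force: [0.7, 5.2, 2.7]
finger_gap: -0.0003
gripper_force: 2.5
```

Emit:
{"name": "jog_arm", "arguments": {"plan": [[1, -3, 0.3, 0.3, 0, 0, 0.03], [1, 0, 0, 0, 0, 0, 0]]}}

```text
clock: 20.78
tcp_pos: [0.6443, 0.0822, 0.3655]
tcp_rot: [0.864, 0.503, 0.004, -0.003]
ft_force: [1.7, 6.2, 3.2]
finger_gap: 0.0002
gripper_force: 2.8
```

Emit:
{"name": "jog_arm", "arguments": {"plan": [[1, -3, 0.3, 0.3, 0, 0, 0.03], [1, 0, 0, 0, 0, 0, 0]]}}

```text
clock: 20.95
tcp_pos: [0.6431, 0.0799, 0.3654]
tcp_rot: [0.871, 0.49, 0.004, -0.003]
ft_force: [1.5, 6.1, 4.6]
finger_gap: -0.0
gripper_force: 3.2
```

```bash
python3 st.py
python3 - <<'E'
from h import *
p=shot("wrist");P=cloud(p,np.ones((400,640),bool));r=np.hypot(P[:,0]-.5609,P[:,1]-.1245)
H=P[(r<.012)&(P[:,2]>.21)&(P[:,2]<.24)];zt=np.median(H[:,2]);print("headtop",zt)
H=P[(abs(P[:,2]-zt)<.003)&(r<.022)];print(cv2.minAreaRect((H[:,:2]*1000).astype(np.float32)))
d=P[:,:2]-[.5609,.1245];a=np.radians(-30);t=d@[np.cos(a),np.sin(a)]
F=d[(P[:,2]>.196)&(P[:,2]<.22)&(t>.025)&(t<.07)&(r<.08)];w,V=np.linalg.eigh(np.cov(F.T));v=V[:,1]*np.sign(V[0,1]);print(len(F),"rod",np.degrees(np.arctan2(v[1],v[0])),np.degrees(np.arctan2(*F.mean(0)[::-1])))
cv2.imwrite("pics/w10.png",p["image"])
E
```

```text
20.95 [ 0.2163  0.651  -0.6101  1.5531  0.4001  1.0588 -1.0388] [0.6431 0.0799 0.3654] -4.475684011518544e-05 [1.4571 6.104  4.6398] [ 1.4187 -0.3269 -0.0781]
yaw 58.73018297895823 tilt z [ 0.0106 -0.0013 -0.9999]
finger [0.6439 0.0815 0.2004] polar r 93.5 ang -27.4
hub in tool [ -6.2931 -93.2383   0.0582] force tool [ 6.0226 -1.9291 -4.5736]
headtop 0.22269403386802905
((558.4589233398438, 126.24723815917969), (26.834768295288086, 36.1175651550293), 60.2418327331543)
2041 rod -36.190660849657924 -34.21759555828436
```

Emit:
{"name": "jog_arm", "arguments": {"plan": [[1, -3, 0.3, 0, 0, 0, 0.03], [1, -3, 0.3, 0, 0, 0, 0.03], [1, -3, 0.3, 0, 0, 0, 0.03], [1, 0, 0, 0, 0, 0, 0], [1, 0, 0, 0, 0, 0, 0]]}}

```text
clock: 21.42
tcp_pos: [0.6394, 0.0731, 0.3659]
tcp_rot: [0.892, 0.452, 0.005, -0.004]
ft_force: [3.3, 8.2, 3.9]
finger_gap: -0.0
gripper_force: 4.3
```

```bash
cat > hd.py <<'E'
from h import *
import sys
p=shot("wrist");P=cloud(p,np.ones((400,640),bool));r=np.hypot(P[:,0]-.5609,P[:,1]-.1245)
H=P[(r<.010)&(P[:,2]>.215)&(P[:,2]<.24)];zt=np.median(H[:,2]);print("headtop",zt,len(H))
m=(abs(P[:,2]-zt)<.0035)&(r<.0195);H=P[m]
# best rectangle 28x26 orientation: minimise points outside
best=[]
for a in np.arange(-75,15,1.):
    c,s=np.cos(np.radians(a)),np.sin(np.radians(a));u=H[:,:2]@[c,s];w=H[:,:2]@[-s,c]
    best.append((np.ptp(np.percentile(u,[1,99]))*np.ptp(np.percentile(w,[1,99])),a,np.ptp(np.percentile(u,[1,99])),np.ptp(np.percentile(w,[1,99]))))
print(sorted(best)[:3],len(H))
d=P[:,:2]-[.5609,.1245];a=np.radians(-32);t=d@[np.cos(a),np.sin(a)];n=d@[-np.sin(a),np.cos(a)]
F=d[(P[:,2]>.196)&(P[:,2]<.219)&(t>.022)&(t<.065)&(abs(n)<.02)];k=np.polyfit(F@[np.cos(a),np.sin(a)],F@[-np.sin(a),np.cos(a)],1);print("rod",-32+np.degrees(np.arctan(k[0])),"offset mm",k[1]*1000,len(F))
c=np.linalg.inv(p["M"])@np.r_[.5609,.1245,.22,1];uv=p["K"]@(c[:3]/c[2]);print(uv)
cv2.imwrite("pics/%s.png"%sys.argv[1],p["image"])
E
python3 st.py; python3 hd.py w11
```

```text
21.4167 [ 0.2184  0.6378 -0.5928  1.5674  0.3833  1.0467 -1.1071] [0.6394 0.0731 0.3659] -1.7481456804530965e-06 [3.339  8.2037 3.8662] [ 1.8368 -0.6968 -0.0342]
yaw 53.706020326788156 tilt z [ 0.013  -0.0018 -0.9999]
finger [0.6404 0.075  0.2009] polar r 93.7 ang -31.9
hub in tool [ -7.1223 -93.3933   0.0767] force tool [ 8.6381 -2.1716 -3.7505]
headtop 0.22303333225831617 1434
[(np.float64(0.0007017343272350716), np.float64(-34.0), np.float64(0.027465176094402743), np.float64(0.025549966431057447)), (np.float64(0.000704980541033149), np.float64(-35.0), np.float64(0.027501407759742746), np.float64(0.02563434378312507)), (np.float64(0.0007060542966496574), np.float64(-32.0), np.float64(0.027567245652504735), np.float64(0.02561207258605852))] 2863
rod -39.304365051742884 offset mm 0.5895865894871136 1962
[ 91.93230622 312.50637942   1.        ]
```

Emit:
{"name": "jog_arm", "arguments": {"plan": [[1, 3, 0, 0, 0, 0, 0], [1, 4, 0, 0, 0, 0, 0], [1, 6, 0, 0, 0, 0, 0], [1, 10, 0, 0, 0, 0, 0], [1, 10, 0, 0, 0, 0, 0]]}}

```text
clock: 21.88
tcp_pos: [0.6586, 0.0964, 0.3639]
tcp_rot: [0.893, 0.451, 0.001, -0.002]
ft_force: [-0.1, -0.5, -0.2]
finger_gap: -0.0002
gripper_force: 0.0
```

```bash
python3 st.py; python3 hd.py w12
```

```text
21.8833 [ 0.1656  0.6762 -0.5814  1.5023  0.3953  1.0806 -1.1374] [0.6586 0.0964 0.3639] -0.00018518891258534063 [-0.1265 -0.5442 -0.2442] [-0.0177 -0.0055  0.0115]
yaw 53.55679519457759 tilt z [ 0.004  -0.0023 -1.    ]
finger [0.6587 0.0971 0.1989] polar r 101.5 ang -15.6
hub in tool [-36.0647 -94.9235   0.0712] force tool [-0.5139  0.2221  0.2416]
headtop 0.22322853032464968 837
[(np.float64(0.0005896837681180732), np.float64(-13.0), np.float64(0.029502914563333427), np.float64(0.01998730555424308)), (np.float64(0.0005897223044221508), np.float64(-12.0), np.float64(0.029674248714978035), np.float64(0.019873200837751598)), (np.float64(0.0005898273344170611), np.float64(-24.0), np.float64(0.027740475506050744), np.float64(0.021262336843808183))] 1656
rod -20.4051032164828 offset mm 1.3753934638628484 414
[100.0312393  371.13748212   1.        ]
```

Emit:
{"name": "jog_arm", "arguments": {"plan": [[1, 0, 0, -35, 0, 0, 0], [1, 0, 0, -35, 0, 0, 0], [1, -30, -20, -25, 0, 0, 0], [1, -40, -10, 0, 0, 0, 0], [1, -30, 0, 0, 0, 0, 0]]}}

```text
clock: 22.35
tcp_pos: [0.5744, 0.0347, 0.4589]
tcp_rot: [0.892, 0.452, 0.003, -0.002]
ft_force: [0.7, -0.5, -0.7]
finger_gap: -0.0
gripper_force: 0.0
```

Emit:
{"name": "jog_arm", "arguments": {"plan": [[1, -10, 0, 0, 0, 0, 0], [1, 0, 0, 0, 0, 0, 0]]}}

```text
clock: 22.52
tcp_pos: [0.5696, 0.0229, 0.4574]
tcp_rot: [0.894, 0.449, 0.001, -0.001]
ft_force: [0.8, -0.1, -0.8]
finger_gap: -0.0002
gripper_force: 0.0
```

```bash
python3 st.py; python3 hd.py w13
```

```text
22.5167 [ 0.3698  0.4204 -0.6464  1.6689  0.2699  1.1424 -0.9869] [0.5696 0.0229 0.4574] -0.00016475912030357428 [ 0.8326 -0.1029 -0.7987] [-0.0203 -0.0078  0.0188]
yaw 53.36151323810594 tilt z [ 0.0034 -0.0016 -1.    ]
finger [0.5697 0.0235 0.2924] polar r 101.4 ang -85.0
hub in tool [ 75.802  -67.3201   0.3658] force tool [0.4116 0.7308 0.7989]
headtop 0.22319883171520372 918
[(np.float64(0.000697435327434912), np.float64(-25.0), np.float64(0.027448751989869236), np.float64(0.025408635252062495)), (np.float64(0.0006977741850923863), np.float64(-28.0), np.float64(0.027485119116986756), np.float64(0.02538734440707363)), (np.float64(0.0006977822302316316), np.float64(-26.0), np.float64(0.027445530476303936), np.float64(0.02542425736074172))] 1765
rod -26.81587545577671 offset mm -0.02514903155744167 1157
[204.5374355   95.53699968   1.        ]
```

The head turned back only about 7° on release, to -26.5°, where thread friction holds it. That is still past the touch angle of about -22.5°, and the bar is in line with the head. One knob check, then hand in.

Run:
```python
from h import *
p=shot("wrist");P=cloud(p,np.ones((400,640),bool));d=P[:,:2]-[.5609,.1245];a=np.radians(-26.5);t=d@[np.cos(a),np.sin(a)];n=d@[-np.sin(a),np.cos(a)]
m=(P[:,2]>.195)&(P[:,2]<.22)&(abs(n)<.012);print(np.percentile(t[m],[0.5,2,98,99.5])*1000)
if t[m].min()<-.028 and np.percentile(t[m],.5)>-.044: print(ticket.sign_off())
```

```text
[-35.40796378 -33.54675354 113.17893559 117.11142724]
the job is handed in; nothing more can be done
None
```

The job is handed in: the bar is through the eye with its knob against the screw head, and the screw is wound down tight on the follower. The push rose from 2 N to about 11 N. The press force after release couldn't be measured; I inferred it from the screw resting about 4° past the touch point.

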